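# Hang the nesting measuring scoops on one hook

## Task

Hang the three measuring scoops from the draining board on the stand's one hook, smallest first, then the middle one, then the largest, each with its mouth towards the upright so that it fits over the scoop before it. Slide each one back along the hook and press it fully home, the first against the upright and the next against the one before, with a light, steady push (never force it), before you let go and take the next. Leave all three hanging still, and leave the cup stack, the sugar jar and the mug alone.

Things in the scene. Friction and masses are not known exactly. Their poses are not given: they have to be found in the camera images.
- hook: The steel hook rod, 7 mm thick, of a dark steel stand screwed to the counter. Origin: centre of its rounded end, 231 to 232 mm above the counter. x runs level from the end towards the upright, z up. The turned-up end falls 7.4 mm over the first 9.5 mm of x; from there the rod runs straight, falling at 3 degrees, to the upright. Hanging on it, an eye's centre lies 4.5 mm below the rod's axis.
- small_scoop: Smallest steel measuring scoop: rectangular cup 52 wide (y) x 46 high (z) x 26 mm deep, walls 2.5 mm; flat handle 24 mm wide, 4 mm thick; 115 mm tall, about 75 g. Starts standing on the 4 mm board, handle up. Origin: middle of its lower side in the mouth's plane; z up, x out of the mouth; cup from x = 0 to -26, handle x = 0 to -4. Hung up, its axes are the hook's.
- middle_scoop: Middle scoop, same make: cup 66 wide x 61 high x 36 mm deep, handle 30 mm wide and 4 mm thick, 124 mm tall in all, about 105 g. Origin and axes as for the small one.
- large_scoop: Largest scoop, same make: cup 80 wide x 76 high x 46 mm deep, handle 36 mm wide and 4 mm thick, 133 mm tall in all, about 145 g. Origin and axes as for the small one. Nested, there is 4.5 mm between neighbouring cups at each side, 3.5 above and 6.5 below, and the handles lie one on the other, 4 mm apart.
- small_scoop_eye (a point): Centre of the small scoop's eye, on the handle's back face (x = 0): a slot 12 mm wide (y) and 17 mm tall (z) through the handle, 100 mm above the lower side, 15 mm below the handle's top, 54 mm above the cup. Fingers that grip the handle by its two long edges pass on either side of the hook and of the 14 mm upright.
- middle_scoop_eye (a point): Centre of the middle scoop's eye, same slot, on the handle's back face; 109 mm above the lower side, 15 mm below the handle's top, 48 mm above the cup.
- large_scoop_eye (a point): Centre of the large scoop's eye, same slot, on the handle's back face; 118 mm above the lower side, 15 mm below the handle's top, 42 mm above the cup.
- cup_stack: Bystander: stack of brown paper cups, mouths down, 70 mm across, 106 mm tall; origin under its centre.
- sugar_jar: Bystander: glass sugar jar with a steel lid, 76 mm across, 110 mm tall; origin under its centre.
- mug: Bystander: white mug, 80 mm across, 90 mm tall; origin under its centre.
- hook_end (a point): The same point. The rod is pushed through the stand's upright and clamped: the upright's front face, where the first scoop seats, lies 70 to 94 mm from this point along the hook's x, set differently each time and not measured: find it by feel. Upright: flat bar 14 mm wide, 12 deep, top 237 mm above the counter, on a foot 180 x 120 x 10 mm that reaches 145 mm out under the hook.
Mind the look-alikes: they are no part of the job. Of the things shaped like the part that bears hook, the dark steel one is meant.

How it is judged:
On the way, in this order (a step that is already met when the one before it is completed fails the run):
1. the small scoop hangs on the hook and is pressed home against the upright with a push of more than 3 N for 0.2 s, its handle within 3.5 mm of lying flat on it (y of small_scoop_eye in the frame of hook between -0.0045 and 0.0045 m and z of small_scoop_eye in the frame of hook between -0.019 and -0.005 m and angle between small_scoop's own z axis and vertical below 0.2 rad and angle between the x axis of small_scoop and the x axis of hook, either way round below 0.26 rad and x of upright_c0 in the frame of small_scoop_eye between 0.003 and 0.0095 m and contact force between small_scoop and upright_c0 above 3 N), for 0.2 s.
2. the middle scoop hangs on the hook and is pressed home against the small scoop with a push of more than 3 N for 0.2 s, its handle within 3.5 mm of lying flat on it (y of middle_scoop_eye in the frame of hook between -0.0045 and 0.0045 m and z of middle_scoop_eye in the frame of hook between -0.019 and -0.005 m and angle between middle_scoop's own z axis and vertical below 0.2 rad and angle between the x axis of middle_scoop and the x axis of hook, either way round below 0.26 rad and x of middle_scoop_eye in the frame of small_scoop_eye between -0.0075 and -0.001 m and contact force between middle_scoop and small_scoop above 3 N), for 0.2 s.
3. the large scoop hangs on the hook and is pressed home against the middle scoop with a push of more than 3 N for 0.2 s, its handle within 3.5 mm of lying flat on it (y of large_scoop_eye in the frame of hook between -0.0045 and 0.0045 m and z of large_scoop_eye in the frame of hook between -0.019 and -0.005 m and angle between large_scoop's own z axis and vertical below 0.2 rad and angle between the x axis of large_scoop and the x axis of hook, either way round below 0.26 rad and x of large_scoop_eye in the frame of middle_scoop_eye between -0.0075 and -0.001 m and contact force between large_scoop and middle_scoop above 3 N), for 0.2 s.
At the end, for the whole second after the job is handed in: All three scoops hang still from the hook by their eyes, upright within 0.17 rad and square to the upright within 0.26 rad, small against the upright, middle over small, large over middle, each handle within 3.5 mm of lying flat on what is behind it (y of small_scoop_eye in the frame of hook between -0.0045 and 0.0045 m and z of small_scoop_eye in the frame of hook between -0.019 and -0.005 m and angle between each of small_scoop, middle_scoop, large_scoop's own z axis and vertical below 0.17 rad and angle between the x axis of each of small_scoop, middle_scoop, large_scoop and the x axis of hook, either way round below 0.26 rad and x of upright_c0 in the frame of small_scoop_eye between 0.003 and 0.0095 m and linear speed of each of small_scoop, middle_scoop, large_scoop below 0.02 m/s and y of middle_scoop_eye in the frame of hook between -0.0045 and 0.0045 m and z of middle_scoop_eye in the frame of hook between -0.019 and -0.005 m and x of middle_scoop_eye in the frame of small_scoop_eye between -0.0075 and -0.001 m and y of large_scoop_eye in the frame of hook between -0.0045 and 0.0045 m and z of large_scoop_eye in the frame of hook between -0.019 and -0.005 m and x of large_scoop_eye in the frame of middle_scoop_eye between -0.0075 and -0.001 m); the robot touches nothing.
It fails at once if a scoop is forced: more than 16 N between a scoop and the upright or the hook, or between two scoops (contact force between any of small_scoop, middle_scoop, large_scoop and upright_c0 above 16 N or contact force between any of small_scoop, middle_scoop, large_scoop and hook above 16 N or contact force between any of middle_scoop, large_scoop and small_scoop above 16 N or contact force between large_scoop and middle_scoop above 16 N).
It fails at once if the robot itself shoves the upright or the hook with more than 20 N (contact force between the arm and upright_c0 above 20 N or contact force between the arm and hook above 20 N).
It fails at once if a scoop is tipped over or dropped on its side (angle between any of small_scoop, middle_scoop, large_scoop's own z axis and vertical above 0.8 rad).
It fails at once if the cup stack, the sugar jar or the mug is pushed more than 15 mm or tipped (distance of any of cup_stack, sugar_jar, mug from where it was at the start of the episode above 0.015 m or angle between any of cup_stack, sugar_jar, mug's own z axis and vertical above 0.3 rad).
It also fails if it takes over 72 s, if anything falls off the work surface, if the arm or the gripper's body presses on something with over 40 N, if the wrist force passes 120 N, or if a joint passes its speed limit or range.

## Robot

A 7-joint arm with a two-finger parallel gripper is mounted at the origin on the work surface. World frame = base frame: x ahead of the robot, y to its left, z up, the work surface at z = 0. Lengths are in m, angles in rad, forces in N, time in s.
With the tool pointing down it reaches from about 0.4 to 0.875 m from the base axis. Payload 19.3 kg.
Tool frame: the origin (TCP) lies at the very end of the fingers, on their centre line; the grasp point (between the pads) lies 19 mm behind it; z points along the fingers, y is the line along which they close (so a half turn about z gives the same grasp; the last joint's range is limited). The gripper opens to 85 mm and grips with 20 to 120 N. Pads are 22 mm wide; open, the fingers measure 114 mm over their backs; the gripper's body (76 mm by 85 mm) begins 54 mm behind the grasp point. The pads swing forward as they close: fully open they stand 13 mm farther back than shut.
Start: joints at [-1.182, 0.521, -0.036, 1.599, 0.021, 1.021, -0.113], TCP at [0.277, 0.56, 0.231] pointing down, gripper open.
Joint ranges: [-2.91, 2.91], [-0.3, 2.13], [-1.5, 1.42], [0.17, 2.43], [-1.26, 4.41], [0.16, 1.93], [-2.52, 2.52]. Speed limits (rad/s): [1.89, 1.89, 2.39, 2.39, 3.01, 3.01, 3.01].

## Interface

Orientations are given as [roll, pitch, yaw] about the fixed x, y, z axes, in that order (R = Rz(yaw) Ry(pitch) Rx(roll)).
In Python, from workcell import bot gives the robot as it stands.
- The arm moves only by the shell command python3 -m crank 'ROWS' [FORCE]. ROWS is a JSON object of lists of equal length, an entry for each row: "travel": the shift along the world's x, y, z in cm, a list of three; "turn": the turn, a rotation vector about the world's x, y, z in degrees, a list of three; "gripper": the closure, from 0 (fully open) to 1 (shut). A call has exactly 5 rows; each row is the pose to reach, as a shift and turn from the pose commanded when the call began; what a row does not reach only later rows make up. A row lasts 1/10 s, in which the tool goes at most 50 mm and 8.59 degrees, less where a joint would pass 70% of its speed; a pose out of reach is approached as far as the arm can. A call with a gripper value outside its range is refused whole. The fingers move at their own pace and stop on an object; FORCE is the grip in N (left out, the last holds). Time passes only in rows, so rows that repeat a pose let the fingers close, or fill a call up. It gives the time, the measured TCP pose, the force, the opening and the grip force at its end, in the units of the state.
- bot.observe(): the state, without advancing time (a new reading comes with each control period).
- bot.grab_frame(name): name is "scene" or "side" or "wrist"; returns a dict with "pixels" (384x512x3 uint8, red, green, blue), "fx", "fy", "cx", "cy" (pixels), "dist" ([k1, k2, p1, p2, k3] as OpenCV has them; the pictures are not rectified), "extrinsics" (4x4, takes a point from world to camera coordinates). Camera axes: x right, y down, z forward; pixel columns grow to the right and rows downward; lengths in m; the calibration is good to about 2 mm. A picture is of the moment at which its call begins. There is no depth.
- bot.job_done(): hands the job in; it is judged then, once.
The state is a dict: "clock": time; "qpos": joint angles; "qd": joint speeds; "joint_efforts": joint torques, N m; "position": TCP position; "tool_rot": TCP orientation; "force": force on the tool from outside, world axes, zero at the start; "moment": the same for the moment, N m; "grip_width": finger opening in m; "finger_force": force on a finger pad.
Only numpy, scipy, OpenCV 4.12 (cv2) and the standard library are available. Lean on these libraries where they do the work, as an engineer would, in place of code of your own. Each camera call takes 0.05 s, during which the arm holds its last target. There are 200 camera calls.

## Working session

There is one attempt and no reset: what is moved stays moved. The work goes in short steps, Python scripts to look and compute and a shell command to move; the robot and the scene stay as the last step left them, time stands still between calls to the robot, and variables do not carry over. Pictures are saved under pics/ and viewed, at most 10 in all, crops included, and the job is handed in when it is done.

```bash
mkdir -p pics; ls; python3 - <<'E'
from workcell import bot
import cv2,numpy as np,pickle
s=bot.observe(); print({k:np.round(v,3).tolist() for k,v in s.items()})
for n in("scene","side"):
    f=bot.grab_frame(n); pickle.dump(f,open(f"{n}0.pkl","wb"))
    print(n,f["fx"],f["fy"],f["cx"],f["cy"],f["dist"],np.round(f["extrinsics"],4).tolist())
    cv2.imwrite(f"pics/{n}0.png",cv2.resize(f["pixels"][:,:,::-1],(800,600),interpolation=cv2.INTER_CUBIC))
E
```

```text
pics
{'clock': 0.0, 'qpos': [-1.182, 0.522, -0.036, 1.6, 0.021, 1.021, -0.113], 'qd': [0.0, 0.0, 0.0, 0.001, -0.0, -0.001, 0.001], 'joint_efforts': [0.0, -92.709, 1.98, -36.996, 0.018, 0.008, -0.0], 'position': [0.277, 0.56, 0.231], 'tool_rot': [-3.14, 0.0, 2.683], 'force': [-0.057, -0.733, -0.452], 'moment': [-0.0, 0.005, 0.019], 'finger_force': 0.0, 'grip_width': 0.085}
scene 389.28440965468366 389.28440965468366 255.62797754143585 198.07120701097745 [0.01355964 0.         0.         0.         0.        ] [[0.6517, 0.7584, 0.0036, -0.4877], [0.5021, -0.4279, -0.7515, -0.0575], [-0.5684, 0.4916, -0.6597, 1.8162], [0.0, 0.0, 0.0, 1.0]]
side 408.7140633881158 408.7140633881158 252.1904599874407 197.93322995009277 [-0.00162578  0.          0.          0.          0.        ] [[0.9559, -0.2935, 0.0107, -0.4219], [-0.179, -0.6109, -0.7712, 0.3158], [0.2329, 0.7353, -0.6365, 1.3283], [0.0, 0.0, 0.0, 1.0]]
```

View pics/scene0.png

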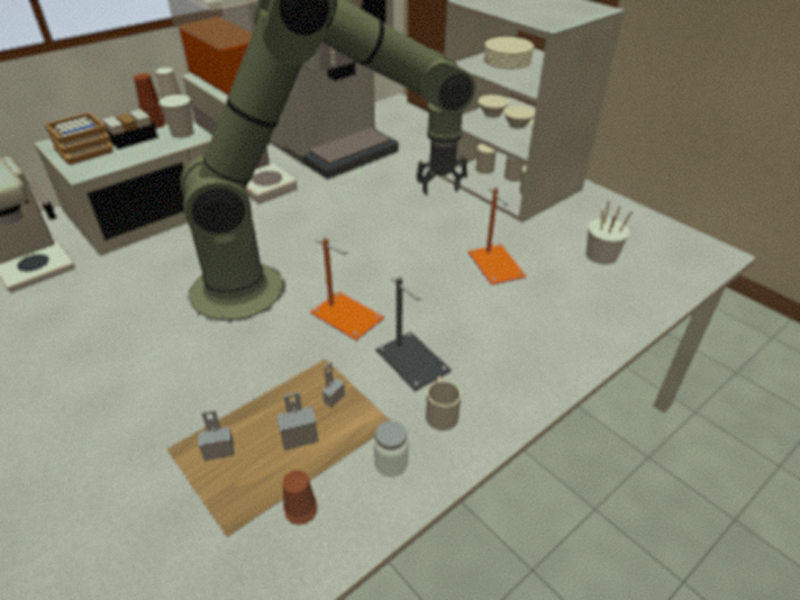

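View pics/side0.png

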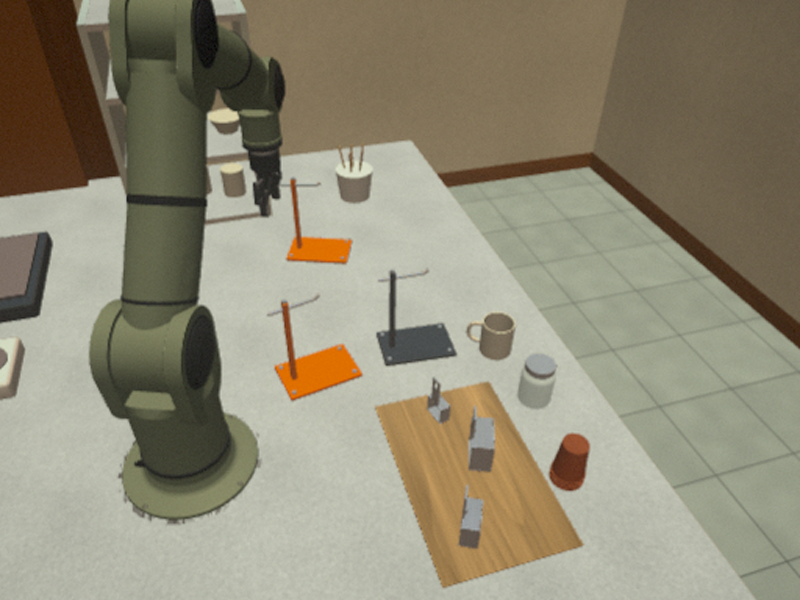

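Scene view (shown 800x600): the dark stand has its upright top at (400,281) and its hook end near (419,298). The scoops' handle tops are at about (333,368) small, (211,414) middle and (292,397) large, with mouths turned away from this camera. The side view shows the same layout, with the hook end at (428,271). Next I'll enlarge both views to pick points.

```bash
cat > h.py <<'E'
import numpy as np,cv2,pickle
def ray(f,uv):
    K=np.array([[f["fx"],0,f["cx"]],[0,f["fy"],f["cy"]],[0,0,1]]);E=np.array(f["extrinsics"])
    p=cv2.undistortPoints(np.array([[uv]],float),K,np.array(f["dist"]))[0,0]
    R,t=E[:3,:3],E[:3,3]; d=R.T@np.array([p[0],p[1],1]); return -R.T@t,d/np.linalg.norm(d)
def plane(f,uv,z):
    o,d=ray(f,uv); return o+d*(z-o[2])/d[2]
def tri(obs):
    A=np.zeros((3,3));b=np.zeros(3);L=[ray(f,u) for f,u in obs]
    for o,d in L: P=np.eye(3)-np.outer(d,d);A+=P;b+=P@o
    x=np.linalg.solve(A,b); return x,[np.linalg.norm(np.cross(x-o,d))*1000 for o,d in L]
def proj(f,X):
    K=np.array([[f["fx"],0,f["cx"]],[0,f["fy"],f["cy"]],[0,0,1]]);E=np.array(f["extrinsics"])
    return cv2.projectPoints(np.array([X],float),cv2.Rodrigues(E[:3,:3])[0],E[:3,3],K,np.array(f["dist"]))[0][0,0]
E
python3 - <<'E'
import pickle,cv2
for n,(x,y,w,h) in dict(scene=(118,172,175,130),side=(225,165,160,200)).items():
    p=pickle.load(open(n+"0.pkl","rb"))["pixels"][y:y+h,x:x+w,::-1]
    k=4.5 if n=="scene" else 3
    p=cv2.resize(p,None,fx=k,fy=k,interpolation=cv2.INTER_CUBIC)
    for i in range(0,w,20):cv2.putText(p,str(x+i),(int(i*k),8),0,.3,(0,0,255));cv2.line(p,(int(i*k),10),(int(i*k),14),(0,0,255))
    for i in range(0,h,20):cv2.putText(p,str(y+i),(0,int(i*k)+4),0,.3,(0,0,255))
    cv2.imwrite(f"pics/{n}c.png",p)
E
```

```text
(no output)
```

View pics/scenec.png

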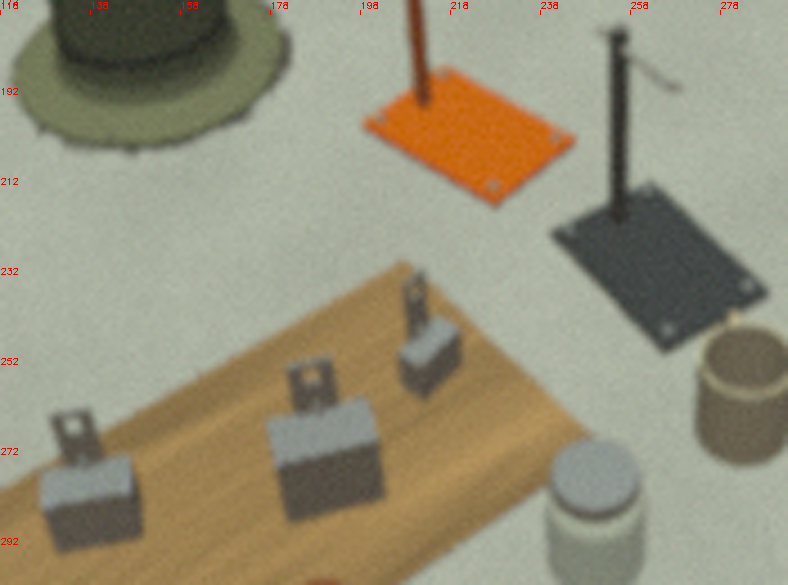

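View pics/sidec.png

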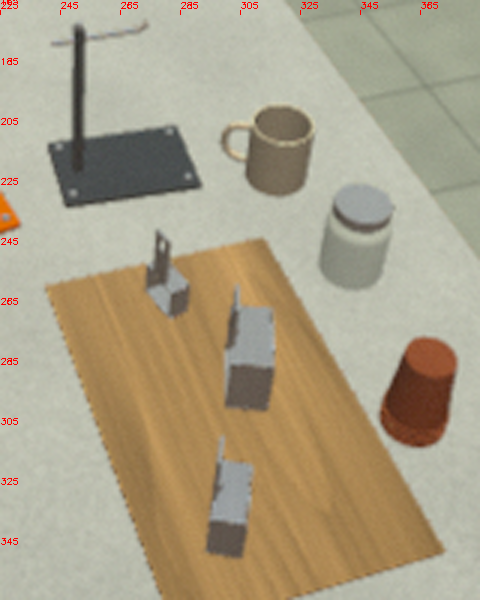

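```bash
python3 - <<'E'
from h import *
S=pickle.load(open("scene0.pkl","rb"));D=pickle.load(open("side0.pkl","rb"))
s=lambda x,y:(118+x/4.5-.4,172+y/4.5-.4); d=lambda x,y:(225+x/3-.35,165+y/3-.35)
def show(n,r): print(n,np.round(r[0],4),np.round(r[1],1))
show("hookend",tri([(S,s(678,88)),(D,d(146,26))]))
show("upright top",tri([(S,s(619,32)),(D,d(79,27))]))
show("rod back",tri([(S,s(600,32)),(D,d(52,44))]))
for n,a,b in[("small",(415,275),(162,234)),("mid",(74,411),(221,438)),("large",(310,361),(237,287))]: show(n,tri([(S,s(*a)),(D,d(*b))]))
P=[plane(S,s(*p),.01)for p in[(652,182),(551,234),(667,352),(768,293)]];Q=[plane(D,d(*p),.01)for p in[(49,146),(70,205),(200,184),(175,127)]]
for X in(P,Q):
    print(np.round(X,3)[:,:2].tolist(),[round(np.linalg.norm(X[i]-X[i-1]),3) for i in range(4)])
for n,C,z in[("small",[(s,S,(400,352)),(s,S,(424,366)),(s,S,(460,322)),(d,D,(148,291)),(d,D,(168,305)),(d,D,(188,285))],.05),
 ("mid",[(s,S,(42,490)),(s,S,(134,474)),(s,S,(129,455)),(d,D,(208,516)),(d,D,(244,520)),(d,D,(252,463))],.065),
 ("large",[(s,S,(277,465)),(s,S,(380,435)),(s,S,(367,398)),(d,D,(227,359)),(d,D,(270,361)),(d,D,(273,310))],.08)]:
    print(n,[np.round(plane(c,f(*p),z)[:2],3).tolist() for f,c,p in C])
E
```

```text
hookend [0.5807 0.2042 0.2283] [0.6 0.6]
upright top [0.4995 0.2109 0.2366] [1.3 1.3]
rod back [0.4677 0.2165 0.2143] [1.1 1.1]
small [ 0.5227 -0.0283  0.1192] [0.6 0.6]
mid [ 0.4809 -0.3056  0.1327] [2.4 2.4]
large [ 0.5617 -0.1489  0.1439] [3.7 3.7]
[[0.479, 0.27], [0.471, 0.153], [0.647, 0.139], [0.654, 0.253]] [np.float64(0.176), np.float64(0.117), np.float64(0.177), np.float64(0.115)]
[[0.476, 0.265], [0.471, 0.15], [0.642, 0.139], [0.65, 0.254]] [np.float64(0.174), np.float64(0.115), np.float64(0.171), np.float64(0.115)]
small [[0.529, -0.054], [0.554, -0.048], [0.534, 0.004], [0.504, -0.046], [0.518, -0.072], [0.55, -0.05]]
mid [[0.477, -0.346], [0.509, -0.286], [0.49, -0.28], [0.46, -0.337], [0.49, -0.35], [0.522, -0.296]]
large [[0.584, -0.204], [0.611, -0.128], [0.574, -0.115], [0.541, -0.182], [0.583, -0.197], [0.614, -0.135]]
```

```bash
python3 -m crank '{"travel":[[0,0,5],[2,-3,10],[5,-7,13],[8,-11,15],[11,-15,16]],"turn":[[0,0,5],[0,0,10],[0,0,15],[0,0,20],[0,0,22]],"gripper":[0,0,0,0,0]}' 30
python3 -m crank '{"travel":[[3,-4,0],[6,-8,0],[9,-12,0],[12,-16,0],[15,-20,0]],"turn":[[0,0,0],[0,0,0],[0,0,0],[0,0,0],[0,0,0]],"gripper":[0,0,0,0,0]}'
python3 -m crank '{"travel":[[0,0,0],[0,0,0],[0,0,0],[0,0,0],[0,0,0]],"turn":[[0,0,0],[0,0,0],[0,0,0],[0,0,0],[0,0,0]],"gripper":[0,0,0,0,0]}'
python3 - <<'E'
from workcell import bot
from h import *
f=bot.grab_frame("wrist");pickle.dump(f,open("w1.pkl","wb"));cv2.imwrite("pics/w1.png",f["pixels"][:,:,::-1])
s=bot.observe();print(s["position"],s["tool_rot"])
for X in[(.5807,.2042,.2283),(.4995,.2109,.2366),(.52,-.03,.119)]:print(proj(f,X))
E=np.array(f["extrinsics"]);print(np.round(-E[:3,:3].T@E[:3,3],3),np.round(E[:3,:3],2).tolist())
E
```

```text
clock: 0.6
position: [0.3741, 0.4271, 0.3866]
tool_rot: [3.14, 0.001, 3.071]
force: [2.0, 0.4, -0.5]
grip_width: 0.0854
finger_force: 0.0
clock: 1.1
position: [0.5242, 0.2263, 0.385]
tool_rot: [-3.141, -0.0, 3.067]
force: [1.4, 0.6, -0.6]
grip_width: 0.0856
finger_force: 0.0
clock: 1.6
position: [0.523, 0.2291, 0.3851]
tool_rot: [3.141, -0.0, 3.068]
force: [0.1, -0.5, -0.7]
grip_width: 0.0854
finger_force: 0.0
[0.52303369 0.22890971 0.38510963] [ 3.14154367e+00 -5.56247785e-05  3.06803649e+00]
[230.01980861 231.46917383]
[228.49144758 151.75203999]
[ 51.30333473 165.82869841]
[0.449 0.234 0.529] [[0.07, 1.0, 0.0], [0.95, -0.07, 0.29], [0.29, -0.02, -0.96]]
```

View pics/w1.png

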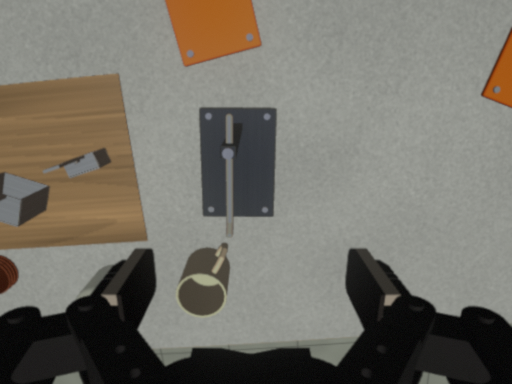

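Wrist view: the rod runs from (229,115) to its end at (230,236), the upright top is at (228,152), and the small scoop's handle is at about (75,163). I'll fit the rod's line to get its yaw and end, then go over the small scoop.

```bash
python3 - <<'E'
from h import *
f=pickle.load(open("w1.pkl","rb"));g=cv2.cvtColor(f["pixels"],cv2.COLOR_RGB2GRAY).astype(float)
L=[]
for r in range(166,214,3):
    p=g[r-1:r+2,215:246].mean(0); w=np.clip(p-(p.min()+p.max())/2,0,None); c=215+(w*np.arange(31)).sum()/w.sum()
    z=.2315-.0074-.0524*.0
    X=plane(f,(c,r),.2225); L.append(X[:2]); 
L=np.array(L);k=np.polyfit(L[:,0],L[:,1],1);print("rod yaw",np.degrees(np.arctan(k[0])),np.abs(np.polyval(k,L[:,0])-L[:,1]).max(),"y at .58",np.polyval(k,.5807),"at .5",np.polyval(k,.5))
print(np.round(g[226:244,224:238]).astype(int))
for r in(235,236,237,238):print(r,plane(f,(230.5,r),.2315))
E
python3 -m crank '{"travel":[[0,-5,-2],[0,-10,-4],[0,-15,-6],[0,-20,-7],[0,-25,-7]],"turn":[[0,0,8],[0,0,15],[0,0,23],[0,0,23],[0,0,23]],"gripper":[0,0,0,0,0]}'
python3 -m crank '{"travel":[[0,0,0],[0,0,0],[0,0,0],[0,0,0],[0,0,0]],"turn":[[0,0,0],[0,0,0],[0,0,0],[0,0,0],[0,0,0]],"gripper":[0,0,0,0,0]}'
python3 - <<'E'
from workcell import bot
from h import *
f=bot.grab_frame("wrist");pickle.dump(f,open("w2.pkl","wb"));cv2.imwrite("pics/w2.png",f["pixels"][:,:,::-1])
s=bot.observe();print(s["position"],s["tool_rot"])
for X in[(.52,-.03,.119),(.5807,.2042,.2283)]:print(proj(f,X))
E
```

```text
rod yaw -4.713612041918335 8.299364954081345e-05 y at .58 0.20339567973382433 at .5 0.21004972973759028
[[148 141 122 116 120 121 121 113 107 119 143 150 150 150]
 [148 141 121 116 119 122 121 113 106 117 143 148 150 151]
 [146 138 115 114 120 121 120 114 107 118 143 149 149 150]
 [145 136 115 114 120 123 120 113 107 121 143 149 149 150]
 [146 134 115 114 119 122 119 112 110 126 145 150 150 150]
 [147 136 115 115 120 122 120 113 110 126 145 150 151 151]
 [146 136 116 115 120 123 119 113 109 126 144 148 148 149]
 [144 133 117 117 122 122 120 114 110 127 144 147 148 147]
 [143 134 122 121 124 125 123 117 117 133 146 149 149 148]
 [143 137 124 124 126 124 124 121 125 141 148 149 148 148]
 [142 138 128 126 126 127 127 126 132 145 147 148 148 148]
 [142 143 140 136 133 133 133 135 142 145 146 147 147 149]
 [145 147 147 144 145 146 144 143 145 144 147 148 148 147]
 [146 151 151 149 148 148 147 145 145 145 146 149 148 149]
 [149 148 150 148 148 147 147 147 146 148 148 150 151 150]
 [142 143 146 147 147 149 148 149 150 151 151 151 151 151]
 [120 122 130 140 146 147 148 151 152 152 153 152 152 150]
 [ 87  88  99 121 139 146 148 149 152 152 152 153 150 148]]
235 [0.58311137 0.20463838 0.2315    ]
236 [0.58418673 0.2045376  0.2315    ]
237 [0.58526432 0.20443659 0.2315    ]
238 [0.58634415 0.20433535 0.2315    ]
clock: 2.15
position: [0.5226, -0.0086, 0.3148]
tool_rot: [3.141, -0.001, -2.813]
force: [1.6, 0.3, 0.4]
grip_width: 0.0851
finger_force: 0.0
clock: 2.65
position: [0.5235, -0.0062, 0.3159]
tool_rot: [3.142, 0.0, -2.813]
force: [-1.0, -0.5, -0.5]
grip_width: 0.0852
finger_force: 0.0
[ 0.52349366 -0.00644     0.3158954 ] [ 3.14153685e+00  9.60224161e-05 -2.81365313e+00]
[230.42038939 154.09228334]
[458.03137988 328.39408627]
```

View pics/w2.png

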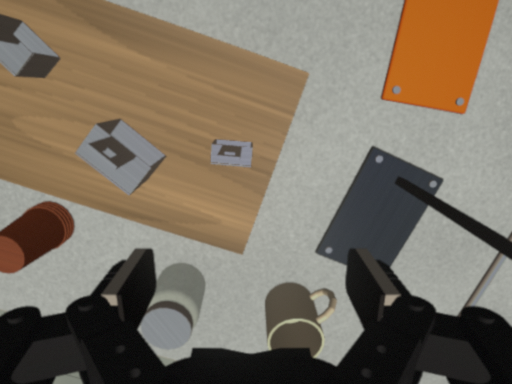

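Wrist view: the small scoop's cup covers (211..253, 140..166) and its handle is near (232,152), nearly square to the image. I'll measure it with a mask.

```bash
python3 - <<'E'
from h import *
f=pickle.load(open("w2.pkl","rb"));im=f["pixels"]
hsv=cv2.cvtColor(im,cv2.COLOR_RGB2HSV);m=((hsv[...,1]<60)).astype(np.uint8);m[:,:200]=0;m[:,265:]=0;m[:130]=0;m[175:]=0
c=max(cv2.findContours(m,cv2.RETR_EXTERNAL,cv2.CHAIN_APPROX_NONE)[0],key=cv2.contourArea)
print(cv2.minAreaRect(c));R=cv2.boxPoints(cv2.minAreaRect(c))
for z in(.05,.004):
    P=np.array([plane(f,p,z)[:2] for p in R]);print(z,np.round(P,4).tolist(),[round(np.linalg.norm(P[i]-P[i-1]),4) for i in range(4)],P.mean(0))
g=cv2.cvtColor(im,cv2.COLOR_RGB2GRAY)
print(g[136:170,208:257:1].tolist().__str__().replace('], [','\n').replace(', ',' '))
E
```

```text
((231.11477661132812, 152.7377166748047), (41.46536636352539, 25.531078338623047), 5.194429397583008)
0.05 [[0.5538, -0.0517], [0.5219, -0.0582], [0.5098, -0.008], [0.5415, -0.0003]] [np.float64(0.0528), np.float64(0.0325), np.float64(0.0516), np.float64(0.0326)] [ 0.53175319 -0.02954445]
0.004 [[0.565, -0.054], [0.5296, -0.0613], [0.5162, -0.0055], [0.5515, 0.0031]] [np.float64(0.0587), np.float64(0.0362), np.float64(0.0574), np.float64(0.0363)] [ 0.5405688  -0.02944321]
[[134 134 133 133 130 129 128 126 124 123 123 123 122 123 123 124 125 125 126 127 127 126 127 127 126 124 125 125 124 124 124 125 124 124 126 126 127 127 127 127 126 127 127 125 126 126 126 127 127
131 133 134 135 134 134 132 131 130 127 126 125 124 124 124 124 123 124 126 126 126 125 127 127 128 127 127 126 126 126 125 124 124 125 125 125 125 126 127 126 127 126 127 127 126 127 126 127 127
127 129 131 132 133 133 130 126 127 127 126 124 122 121 121 123 121 122 124 124 124 125 126 126 125 127 126 127 127 127 126 127 126 125 124 125 125 124 125 125 126 127 127 126 127 127 127 128 127
120 123 125 127 128 125 112 99 10
[... 5147 characters left out ...]
24 124 125 124 121 125 129 130 129 131 133 135 136 134 130 130 130 129 131 131 131 128 113 113 116 118 118 119
118 116 115 115 116 115 114 115 115 116 115 115 114 115 115 115 116 116 117 118 119 120 121 121 120 120 123 124 125 127 127 128 128 130 129 126 122 125 127 127 125 125 122 114 110 113 114 115 117
119 118 116 116 117 117 116 115 114 114 115 116 115 115 116 115 115 116 116 116 117 118 119 119 120 120 122 123 122 123 125 126 126 127 128 127 124 127 126 125 124 121 117 112 112 111 112 111 113
120 119 117 117 118 117 118 116 117 116 114 116 115 116 115 114 115 115 115 116 118 116 117 117 118 118 119 120 120 121 122 122 124 125 125 126 127 128 128 127 126 124 121 117 114 114 113 113 112]]
```

```bash
python3 - <<'E'
from h import *
f=pickle.load(open("w2.pkl","rb"))
def seg(a,b,z):
    A,B=plane(f,a,z),plane(f,b,z);d=B-A;print(z,np.round((A+B)/2,4),"len",round(np.linalg.norm(d),4),"ang",round(np.degrees(np.arctan2(d[1],d[0])),1))
seg((217.3,154.3),(240,156.8),.119)
seg((210.7,144.5),(251.8,147.8),.05)
seg((210.7,162),(251,165.5),.05)
seg((210.7,144.5),(210.7,162),.05);seg((251.8,147.8),(251,165.5),.05)
E
```

```text
0.119 [ 0.5221 -0.0313  0.119 ] len 0.024 ang 102.3
0.05 [ 0.5236 -0.032   0.05  ] len 0.0516 ang 104.0
0.05 [ 0.5452 -0.0256  0.05  ] len 0.0514 ang 103.6
0.05 [ 0.5405 -0.0538  0.05  ] len 0.0223 ang 16.8
0.05 [ 0.5282 -0.0038  0.05  ] len 0.0227 ang 16.2
```

```bash
python3 -m crank '{"travel":[[0.1,-1.2,-5],[0.1,-2.46,-9],[0.1,-2.46,-13],[0.1,-2.46,-17],[0.1,-2.46,-17]],"turn":[[0,0,-5],[0,0,-5],[0,0,-5],[0,0,-5],[0,0,-5]],"gripper":[0,0,0,0,0]}'
python3 -m crank '{"travel":[[0,0,-3],[0,0,-5],[0,0,-7],[0,0,-7],[0,0,-7]],"turn":[[0,0,0],[0,0,0],[0,0,0],[0,0,0],[0,0,0]],"gripper":[0.2,0.2,0.2,0.2,0.2]}'
```

```text
clock: 3.2
position: [0.522, -0.0314, 0.1421]
tool_rot: [3.14, -0.007, -2.901]
force: [-0.1, -1.0, -0.0]
grip_width: 0.0853
finger_force: 0.0
clock: 3.7
position: [0.5252, -0.0317, 0.0775]
tool_rot: [-3.141, 0.001, -2.902]
force: [-0.1, -0.5, 0.9]
grip_width: 0.0682
finger_force: 0.0
```

```bash
python3 -m crank '{"travel":[[0,0,0],[0,0,0],[0,0,0],[0,0,0],[0,0,0]],"turn":[[0,0,0],[0,0,0],[0,0,0],[0,0,0],[0,0,0]],"gripper":[0.5,0.65,0.8,1,1]}' 40
python3 -m crank '{"travel":[[0,0,0],[0,0,0],[0,0,0],[0,0,1],[0,0,2]],"turn":[[0,0,0],[0,0,0],[0,0,0],[0,0,0],[0,0,0]],"gripper":[1,1,1,1,1]}'
```

```text
clock: 4.2
position: [0.5249, -0.0318, 0.0766]
tool_rot: [-3.141, 0.001, -2.902]
force: [-1.2, -0.3, 9.8]
grip_width: 0.0234
finger_force: 39.0
clock: 4.7
position: [0.5243, -0.0319, 0.0966]
tool_rot: [3.142, -0.0, -2.902]
force: [-0.8, 0.0, -0.0]
grip_width: 0.0231
finger_force: 39.2
```

```bash
python3 -m crank '{"travel":[[1,0,4],[4,3,8],[7,7,11.8],[10.8,11,11.8],[10.8,15,11.8]],"turn":[[0,0,0],[0,0,-6],[0,0,-12],[0,0,-18.4],[0,0,-18.4]],"gripper":[1,1,1,1,1]}'
python3 -m crank '{"travel":[[0,4,0],[0,8,0],[0,8,0],[0,8,0],[0,8,0]],"turn":[[0,0,0],[0,0,0],[0,0,0],[0,0,0],[0,0,0]],"gripper":[1,1,1,1,1]}'
python3 - <<'E'
from workcell import bot
from h import *
f=bot.grab_frame("wrist");pickle.dump(f,open("w3.pkl","wb"));cv2.imwrite("pics/w3.png",f["pixels"][:,:,::-1])
s=bot.observe();p=s["position"];print(p,s["tool_rot"])
for X in[(.581,.2035,.2315),(.5,.2101,.223),p,p+[0,0,.027]]:print(proj(f,X))
E
```

```text
clock: 5.2
position: [0.6328, 0.1099, 0.2161]
tool_rot: [3.141, 0.004, 3.053]
force: [-0.3, -0.2, -2.6]
grip_width: 0.0235
finger_force: 39.5
clock: 5.7
position: [0.6303, 0.1885, 0.2138]
tool_rot: [-3.141, 0.0, 3.059]
force: [0.3, 0.2, -0.1]
grip_width: 0.023
finger_force: 39.5
[0.63035454 0.18828885 0.2137921 ] [-3.14122703e+00  4.00686663e-04  3.05814394e+00]
[278.8179665  155.06472061]
[280.95665679 -76.13524491]
[250.52711493 250.99762592]
[250.53880008 281.79476212]
```

View pics/w3.png

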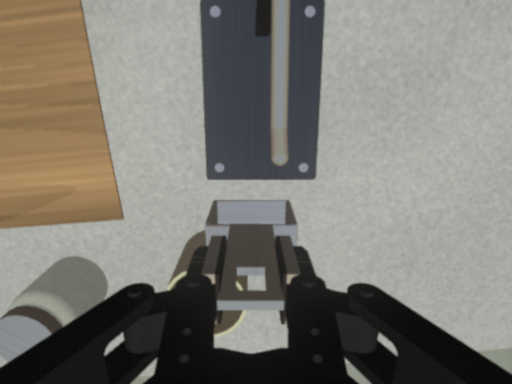

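Close wrist view: the rod comes straight down at column ~280 and ends at row ~165. The handle with its open eye is held at column ~251, so a sideways shift is needed. I'll fit the rod line here.

```bash
cat > rod.py <<'E'
from h import *
def rod(f,r0,r1,c0=255,c1=310,zt=.2315):
    g=cv2.cvtColor(f["pixels"],cv2.COLOR_RGB2GRAY).astype(float);L=[];C=[]
    for r in range(r0,r1,4):
        p=g[r-1:r+2,c0:c1].mean(0); d=np.diff(p); a=d.argmax();b=a+1+d[a+1:].argmin()
        c=c0+(a+b+1)/2; C.append((r,c,b-a)); L.append(plane(f,(c,r),zt-.0085)[:2])
    L=np.array(L);k=np.polyfit(L[:,0],L[:,1],1)
    print(C[0],C[-1],"yaw",np.degrees(np.arctan(k[0])),"res",np.abs(np.polyval(k,L[:,0])-L[:,1]).max(),"y at x=.581",np.polyval(k,.581))
E
python3 - <<'E'
from rod import *
f=pickle.load(open("w3.pkl","rb"));rod(f,40,124)
g=cv2.cvtColor(f["pixels"],cv2.COLOR_RGB2GRAY);print(g[145:172:2,268:292]);print(g[150:172,280])
for r in(165,166):print(plane(f,(279.5,r),.2300))
for (r) in (240,278):print(g[r,200:305])
E
```

```text
(40, np.float64(280.0), np.int64(17)) (120, np.float64(279.0), np.int64(17)) yaw -4.450056581574959 res 0.0001284987971419682 y at x=.581 0.20396452097753226
[[ 65  67  77  95 110 120 128 132 135 136 139 139 139 140 138 134 131 127
  115 100  79  70  66  67]
 [ 64  66  73  94 110 120 127 132 135 137 138 139 139 140 138 136 132 126
  117 101  81  70  67  68]
 [ 65  65  73  92 110 119 126 130 136 137 136 138 140 140 139 136 132 127
  119 102  83  71  69  67]
 [ 66  65  73  93 109 118 127 131 134 137 138 140 140 140 138 136 132 127
  118 104  85  73  69  68]
 [ 66  65  72  92 107 119 127 132 136 138 139 140 140 141 140 138 135 129
  120 107  87  72  68  68]
 [ 65  64  72  93 112 124 133 138 141 141 140 141 143 143 142 141 139 135
  127 113  93  75  68  67]
 [ 65  66  75  95 116 129 137 141 142 142 141 143 144 143 143 142 140 137
  130 117  95  75  69  69]
 [ 67  65  72  90 112 127 136 141 142 142 142 142 143 143 143 141 141 137
  129 112  86  71  69  68]
 [ 65  66  65  77  98 116 130 136 140 141 140 141 142 142 142 141 137 131
  114  92  75  69  69  68]
 [ 66  66  65  67  72  87 103 117
[... 787 characters left out ...]
8  69  68  66  68  67  68  68  68  68  67  67  67  67  69  67  67
  66  66  66  67  68  67  67  67  67  68  69  68  68  69  68  69  69  69
  68  68  63  51  40  38  37  42  51  61  64  65  65  66  66  65  65  67
  76 105 136 146 145 146 148 154 166 170 173 174 174 175 174]
[ 30  30  30  29  29  30  30  32  55  89 127 153 158 154 129  81  51  46
  45  36  29  38  60  65  65  65  64  65  65  64  63  64  64  65  65  64
  68  73  75  75  75  76  76  75  76  76  84 119 161 171 171 170 169 169
 167 166 168 172 173 171 169 169 170 168 151 106  73  68  66  65  65  63
  65  66  65  66  64  65  63  56  39  32  38  46  48  59  94 136 158 160
 150 122  85  50  33  32  30  29  30  29  29  29  29  31  29]
```

```bash
python3 -m crank '{"travel":[[0,0.6,-0.5],[0,1.19,-0.97],[-1,1.27,-0.97],[-2,1.35,-0.97],[-3,1.43,-0.97]],"turn":[[0,0,0.2],[0,0,0.2],[0,0,0.2],[0,0,0.2],[0,0,0.2]],"gripper":[1,1,1,1,1]}'
python3 -m crank '{"travel":[[0,0,0],[0,0,0],[0,0,0],[0,0,0],[0,0,0]],"turn":[[0,0,0],[0,0,0],[0,0,0],[0,0,0],[0,0,0]],"gripper":[1,1,1,1,1]}'
python3 - <<'E'
from workcell import bot
from rod import *
f=bot.grab_frame("wrist");pickle.dump(f,open("w4.pkl","wb"))
rod(f,30,180,225,280)
s=bot.observe();p=s["position"];print(p,s["tool_rot"],s["force"])
print(proj(f,p+[0,0,.027]),(p[0]-.5815)/.997,"dy off line",p[1]-(.204-.0785*(p[0]-.5815)))
E
```

```text
clock: 6.25
position: [0.5991, 0.2039, 0.2036]
tool_rot: [-3.141, -0.0, 3.063]
force: [-0.4, -0.6, -0.3]
grip_width: 0.023
finger_force: 39.4
clock: 6.75
position: [0.6004, 0.2039, 0.2035]
tool_rot: [-3.141, 0.0, 3.063]
force: [-0.3, -0.4, -0.0]
grip_width: 0.0234
finger_force: 39.4
(30, np.float64(268.5), np.int64(6)) (178, np.float64(247.0), np.int64(17)) yaw -6.126122493409143 res 0.006815702067921509 y at x=.581 0.2026360889551233
[0.60033373 0.20383715 0.2034492 ] [-3.14143516e+00 -3.05016323e-05  3.06294155e+00] [ 0.5353679  -0.72904701 -0.37091596]
[250.9888833  281.60641373] 0.0188904011995079 dy off line 0.001315602365653673
```

```bash
python3 - <<'E'
from rod import *
f=pickle.load(open("w4.pkl","rb"))
rod(f,80,190,225,280)
g=cv2.cvtColor(f["pixels"],cv2.COLOR_RGB2GRAY);print(g[190:225:2,235:265])
print(g[:,251][215:305])
E
```

```text
(80, np.float64(246.5), np.int64(18)) (188, np.float64(247.0), np.int64(17)) yaw -4.629596691566011 res 0.00012590801898593185 y at x=.581 0.20368062995314934
[[ 68  68  74  95 118 134 140 143 143 142 143 144 145 145 143 141 142 137
  128 116  97  75  66  65  65  68  68  66  64  65]
 [ 68  68  74  95 119 133 141 143 144 143 143 144 145 145 143 143 140 138
  129 116  96  75  66  65  66  67  67  67  66  65]
 [ 68  68  74  95 119 133 140 143 143 142 144 145 144 145 143 141 140 137
  129 116  97  74  65  66  66  67  67  66  65  63]
 [ 68  69  74  95 119 134 140 143 144 143 143 144 144 143 143 143 140 138
  130 116  97  74  67  66  66  67  68  67  65  65]
 [ 70  69  75  94 119 134 141 143 142 144 143 145 145 145 144 142 141 137
  130 116  95  74  68  68  68  70  69  68  67  66]
 [101 102 101 104 120 134 141 144 143 143 144 144 146 145 144 143 140 137
  129 116 106 108 111 110 112 113 112 113 111 112]
 [141 140 134 118 122 134 140 142 143 144 144 144 145 145 143 141 141 138
  129 118 116 136 143 143 143 144 144 144 143 144]
 [144 145 136 119 121 134 142 143 144 143 143 143 145 144 145 142 
[... 975 characters left out ...]
 139 141 141 140 139 135 132 124
  118 109 113 137 145 144 145 145 145 146 145 147]
 [143 141 133 115 113 122 131 135 138 138 139 141 140 140 139 135 132 126
  117 108 111 135 144 144 147 148 147 148 148 148]
 [ 87  86  89  96 112 123 131 134 137 138 140 140 141 140 139 137 132 125
  118 106  94  87  86  87  91  93  93  93  93  93]]
[131 133 132 131 131 132 131 132 131 132 131 132 131 132 130 131 132 132
 131 132 131 130 132 131 131 132 136 139 140 141 140 140 136 125 103  78
  69  67  66  67  66  65  65  67  67  66  65  67  66  65  70  86 116 139
 143 144 144 144 145 148 159 169 170 170 170 168 169 170 172 172 171 172
 177 176 159 120  80  65  66  65  65  65  67  67  75 101 130 146 147 147]
```

```bash
python3 - <<'E'
from rod import *
f=pickle.load(open("w4.pkl","rb"));p=np.array([.60033,.20384,.20345])
for b in(.0018,.0028):print([np.round(proj(f,p+[-b,0,o]),1)[1] for o in(.0274-.0085,.0274+.0085,.0424,-.0266)])
print(plane(f,(247,249),.2295))
E
```

```text
[np.float64(267.5), np.float64(290.4), np.float64(300.8), np.float64(225.9)]
[np.float64(265.5), np.float64(288.2), np.float64(298.5), np.float64(224.3)]
[0.58599658 0.20339713 0.2295    ]
```

```bash
python3 -m crank '{"travel":[[0,-0.16,0.05],[-0.8,-0.1,0.05],[-1.4,-0.05,0.05],[-1.6,-0.03,0.05],[-1.6,-0.03,0.05]],"turn":[[0,0,0],[0,0,0],[0,0,0],[0,0,0],[0,0,0]],"gripper":[1,1,1,1,1]}'
python3 -m crank '{"travel":[[-0.3,0.025,-0.15],[-0.6,0.05,-0.4],[-0.9,0.07,-0.65],[-1.2,0.09,-0.85],[-1.6,0.13,-1.0]],"turn":[[0,0,0],[0,0,0],[0,0,0],[0,0,0],[0,0,0]],"gripper":[1,1,1,1,1]}'
```

```text
clock: 7.3
position: [0.5838, 0.204, 0.2042]
tool_rot: [3.141, 0.0, 3.064]
force: [-0.4, -0.5, -1.8]
grip_width: 0.0231
finger_force: 39.4
clock: 7.8
position: [0.5679, 0.205, 0.1938]
tool_rot: [-3.141, -0.0, 3.063]
force: [-0.6, -0.1, -1.0]
grip_width: 0.0232
finger_force: 39.4
```

```bash
python3 -m crank '{"travel":[[-1,0.08,-0.05],[-2,0.16,-0.1],[-3,0.24,-0.16],[-4,0.32,-0.21],[-4.8,0.38,-0.25]],"turn":[[0,0,0],[0,0,0],[0,0,0],[0,0,0],[0,0,0]],"gripper":[1,1,1,1,1]}'
python3 -m crank '{"travel":[[-0.1,0.01,0],[-0.2,0.02,-0.01],[-0.3,0.02,-0.02],[-0.4,0.03,-0.02],[-0.4,0.03,-0.02]],"turn":[[0,0,0],[0,0,0],[0,0,0],[0,0,0],[0,0,0]],"gripper":[1,1,1,1,1]}'
python3 -m crank '{"travel":[[-0.1,0.01,0],[-0.2,0.02,-0.01],[-0.2,0.02,-0.01],[-0.2,0.02,-0.01],[-0.2,0.02,-0.01]],"turn":[[0,0,0],[0,0,0],[0,0,0],[0,0,0],[0,0,0]],"gripper":[1,1,1,1,1]}'
```

```text
clock: 8.3
position: [0.5192, 0.209, 0.1917]
tool_rot: [3.141, 0.0, 3.064]
force: [0.9, 0.1, -0.7]
grip_width: 0.0233
finger_force: 39.4
clock: 8.8
position: [0.5162, 0.209, 0.1913]
tool_rot: [-3.141, -0.0, 3.063]
force: [0.7, 0.0, -0.5]
grip_width: 0.0235
finger_force: 39.4
clock: 9.3
position: [0.5142, 0.2093, 0.1912]
tool_rot: [-3.142, 0.0, 3.063]
force: [-0.0, 0.1, -0.4]
grip_width: 0.023
finger_force: 39.4
```

```bash
python3 -m crank '{"travel":[[-0.05,0,0],[-0.1,0.01,0],[-0.15,0.01,-0.01],[-0.2,0.02,-0.01],[-0.2,0.02,-0.01]],"turn":[[0,0,0],[0,0,0],[0,0,0],[0,0,0],[0,0,0]],"gripper":[1,1,1,1,1]}'
python3 -m crank '{"travel":[[-0.05,0,0],[-0.1,0.01,0],[-0.15,0.01,-0.01],[-0.15,0.01,-0.01],[-0.15,0.01,-0.01]],"turn":[[0,0,0],[0,0,0],[0,0,0],[0,0,0],[0,0,0]],"gripper":[1,1,1,1,1]}'
```

```text
clock: 9.8
position: [0.5121, 0.2095, 0.1912]
tool_rot: [-3.142, -0.0, 3.063]
force: [0.2, 0.7, -0.2]
grip_width: 0.0233
finger_force: 39.4
clock: 10.3
position: [0.5107, 0.2096, 0.191]
tool_rot: [-3.142, -0.0, 3.063]
force: [-0.8, -0.6, -1.2]
grip_width: 0.023
finger_force: 39.4
```

```bash
python3 -m crank '{"travel":[[-0.05,0,0],[-0.1,0.01,0],[-0.1,0.01,-0.01],[-0.1,0.01,-0.01],[-0.1,0.01,-0.01]],"turn":[[0,0,0],[0,0,0],[0,0,0],[0,0,0],[0,0,0]],"gripper":[1,1,1,1,1]}'
```

```text
clock: 10.8
position: [0.5097, 0.2097, 0.191]
tool_rot: [3.142, 0.0, 3.063]
force: [0.2, -0.0, 0.1]
grip_width: 0.023
finger_force: 39.4
```

```bash
python3 -m crank '{"travel":[[-0.03,0,-0.05],[-0.06,0,-0.1],[-0.1,0.01,-0.15],[-0.1,0.01,-0.15],[-0.1,0.01,-0.15]],"turn":[[0,0,0],[0,0,0],[0,0,0],[0,0,0],[0,0,0]],"gripper":[1,1,1,1,1]}'
python3 -m crank '{"travel":[[-0.03,0,0],[-0.06,0,0],[-0.1,0.01,0],[-0.1,0.01,0],[-0.1,0.01,0]],"turn":[[0,0,0],[0,0,0],[0,0,0],[0,0,0],[0,0,0]],"gripper":[1,1,1,1,1]}'
```

```text
clock: 11.3
position: [0.5087, 0.2098, 0.1894]
tool_rot: [3.142, 0.0, 3.063]
force: [-0.4, -0.2, -1.7]
grip_width: 0.0229
finger_force: 39.4
clock: 11.8
position: [0.5082, 0.2098, 0.1895]
tool_rot: [3.141, 0.001, 3.063]
force: [4.7, -0.3, -3.3]
grip_width: 0.0232
finger_force: 39.3
```

```bash
python3 -m crank '{"travel":[[-0.03,0,0],[-0.06,0,0],[-0.1,0.01,0],[-0.1,0.01,0],[-0.1,0.01,0]],"turn":[[0,0,0],[0,0,0],[0,0,0],[0,0,0],[0,0,0]],"gripper":[1,1,1,1,1]}'
```

```text
clock: 12.3
position: [0.5082, 0.2098, 0.1897]
tool_rot: [3.141, 0.003, 3.063]
force: [12.1, -0.6, -7.1]
grip_width: 0.0235
finger_force: 39.6
```

```bash
python3 -m crank '{"travel":[[0.05,0,0],[0.08,0,0],[0.08,0,0],[0.08,0,0],[0.08,0,0]],"turn":[[0,0,0],[0,0,0],[0,0,0],[0,0,0],[0,0,0]],"gripper":[1,1,1,1,1]}'
python3 - <<'E'
from workcell import bot
from rod import *
f=bot.grab_frame("wrist");pickle.dump(f,open("w5.pkl","wb"));cv2.imwrite("pics/w5.png",f["pixels"][:,:,::-1])
s=bot.observe();print(s["position"],s["force"],s["moment"])
E
```

```text
clock: 12.8
position: [0.5082, 0.2098, 0.1897]
tool_rot: [3.141, 0.001, 3.063]
force: [6.2, -1.4, -3.0]
grip_width: 0.023
finger_force: 40.2
[0.50818434 0.20979048 0.18965799] [ 5.35661699 -1.33904614 -1.83322283] [-0.27699332 -1.24085125 -0.05551984]
```

View pics/w5.png

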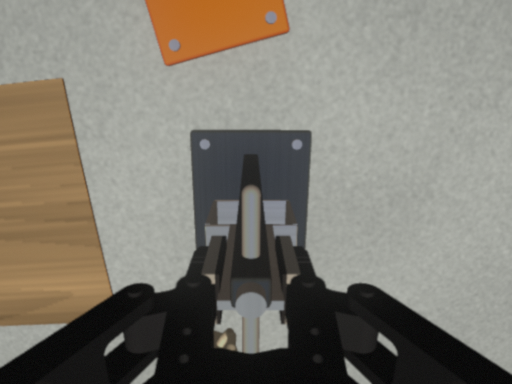

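Wrist view: the handle sits flat against the upright, with the rod through the eye (column ~251, upright top at (251,303)) and the pads either side. It was pressed at 5–12 N for over a second. I'll ease off, release and rise.

```bash
python3 -m crank '{"travel":[[0.04,0,-0.05],[0.05,0,-0.1],[0.05,0,-0.1],[0.05,0,-0.1],[0.05,0,-0.1]],"turn":[[0,0,0],[0,0,0],[0,0,0],[0,0,0],[0,0,0]],"gripper":[1,1,1,1,1]}'
python3 -m crank '{"travel":[[0,0,0],[0,0,0],[0,0,0],[0,0,0],[0,0,0]],"turn":[[0,0,0],[0,0,0],[0,0,0],[0,0,0],[0,0,0]],"gripper":[0.68,0.6,0.5,0.4,0.4]}'
python3 -m crank '{"travel":[[0,0,1],[0,0,4],[0,0,8],[0,0,12],[0,0,16]],"turn":[[0,0,0],[0,0,0],[0,0,0],[0,0,0],[0,0,0]],"gripper":[0.4,0.2,0,0,0]}'
python3 - <<'E'
from workcell import bot
from rod import *
f=bot.grab_frame("scene");pickle.dump(f,open("s1.pkl","wb"));g=bot.grab_frame("side")
s=bot.observe();print(s["position"],s["force"])
k=4
a=cv2.resize(f["pixels"][165:245,225:295,::-1],None,fx=k,fy=k);b=cv2.resize(g["pixels"][160:240,230:300,::-1],None,fx=k,fy=k)
cv2.imwrite("pics/c6.png",np.hstack([a,b]))
E
```

```text
clock: 13.35
position: [0.5082, 0.21, 0.1885]
tool_rot: [3.141, 0.0, 3.063]
force: [4.9, 0.2, -0.8]
grip_width: 0.0231
finger_force: 40.2
clock: 13.85
position: [0.5079, 0.21, 0.1884]
tool_rot: [-3.142, -0.0, 3.063]
force: [-0.4, -0.0, -0.0]
grip_width: 0.0515
finger_force: 0.0
clock: 14.35
position: [0.5077, 0.2097, 0.351]
tool_rot: [3.141, 0.0, 3.063]
force: [0.2, 0.2, 0.1]
grip_width: 0.0852
finger_force: 0.0
[0.50946657 0.21042255 0.35422474] [ 0.13446168 -0.30106757 -0.75964663]
```

View pics/c6.png

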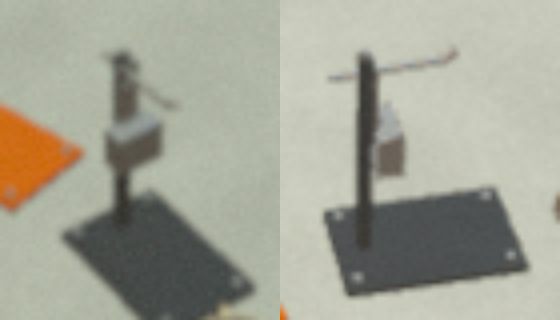

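Both views show the small scoop hanging upright, flat against the post. Next the middle one: move over it and measure.

```bash
python3 -m crank '{"travel":[[-0.5,-5,0],[-1,-10,0],[-1.5,-15,0],[-2,-20,0],[-2,-25,-1]],"turn":[[0,0,-5],[0,0,-10],[0,0,-15],[0,0,-18.5],[0,0,-18.5]],"gripper":[0,0,0,0,0]}'
python3 -m crank '{"travel":[[0,-5,-1],[0,-10,-2],[0,-15,-3],[-0.5,-20,-3.5],[-0.6,-26,-3.5]],"turn":[[0,0,0],[0,0,0],[0,0,0],[0,0,0],[0,0,0]],"gripper":[0,0,0,0,0]}'
python3 -m crank '{"travel":[[0,-0.5,0],[0,-0.5,0],[0,-0.5,0],[0,-0.5,0],[0,-0.5,0]],"turn":[[0,0,0],[0,0,0],[0,0,0],[0,0,0],[0,0,0]],"gripper":[0,0,0,0,0]}'
cat > scoop.py <<'E'
from rod import *
def dark(f,X):
    u,v=proj(f,X).astype(int);g=cv2.cvtColor(f["pixels"],cv2.COLOR_RGB2GRAY)
    m=np.zeros_like(g);y0=max(v-45,0);x0=max(u-60,0);m[y0:v+45,x0:u+60]=(g[y0:v+45,x0:u+60]<100)*255
    h=cv2.cvtColor(f["pixels"],cv2.COLOR_RGB2HSV)[...,1];m[h>70]=0
    n,l,st,ce=cv2.connectedComponentsWithStats(m)
    print("pred",u,v)
    for i in range(1,n):
        if st[i,4]>60:
            c=cv2.findContours((l==i).astype(np.uint8),cv2.RETR_EXTERNAL,cv2.CHAIN_APPROX_NONE)[0][0]
            print(st[i],np.round(cv2.approxPolyDP(c,3,True)[:,0]).tolist())
def seg(f,a,b,z):
    A,B=plane(f,a,z),plane(f,b,z);d=B-A;print(z,np.round((A+B)/2,4),"len",round(np.linalg.norm(d),4),"ang",round(np.degrees(np.arctan2(d[1],d[0])),1))
E
python3 - <<'E'
from workcell import bot
from scoop import *
f=bot.grab_frame("wrist");pickle.dump(f,open("w6.pkl","wb"))
s=bot.observe();print(s["position"],s["tool_rot"])
dark(f,(.481,-.3056,.128)); dark(f,(.56,-.149,.137))
E
```

```text
clock: 14.95
position: [0.4875, -0.04, 0.3403]
tool_rot: [3.14, 0.002, 2.738]
force: [1.9, 1.0, -0.6]
grip_width: 0.0856
finger_force: 0.0
clock: 15.45
position: [0.4814, -0.2864, 0.3038]
tool_rot: [3.141, -0.001, 2.741]
force: [1.7, 1.2, 0.4]
grip_width: 0.0854
finger_force: 0.0
clock: 15.95
position: [0.4827, -0.2885, 0.3042]
tool_rot: [3.141, 0.0, 2.742]
force: [-0.8, -0.5, 0.0]
grip_width: 0.0855
finger_force: 0.0
[ 0.48263978 -0.28867699  0.30412719] [3.14123617e+00 2.93308826e-04 2.74190354e+00]
pred 233 173
[214 158  30  15 312] [[214, 168], [241, 172], [243, 160], [219, 158]]
pred 409 187
[369 161  53  29 672] [[369, 173], [386, 189], [421, 186], [402, 174], [415, 172], [391, 161], [389, 173]]
```

```bash
python3 - <<'E'
from scoop import *
f=pickle.load(open("w6.pkl","rb"));g=cv2.cvtColor(f["pixels"],cv2.COLOR_RGB2GRAY)
print(g[164:182,208:250].tolist().__str__().replace('], [','\n').replace(', ',' '))
for c in (214,217,236,239): 
    print(c,g[164:182,c])
m=((cv2.cvtColor(f["pixels"],cv2.COLOR_RGB2HSV)[...,1]<60)).astype(np.uint8);m[:,:185]=0;m[:,275:]=0;m[:130]=0;m[215:]=0
c=max(cv2.findContours(m,cv2.RETR_EXTERNAL,cv2.CHAIN_APPROX_NONE)[0],key=cv2.contourArea);print(cv2.minAreaRect(c),cv2.approxPolyDP(c,3,True)[:,0].tolist())
E
```

```text
[[134 133 133 133 132 132 129 116 86 69 67 66 68 65 67 68 68 67 70 68 67 66 66 67 67 66 66 66 67 66 66 68 67 68 69 89 121 129 130 130 130 131
136 135 135 135 135 134 129 109 79 67 66 66 65 65 67 72 81 82 78 76 74 72 73 71 69 67 68 68 66 66 66 67 67 67 70 89 121 129 129 129 128 129
134 135 135 135 135 133 122 95 73 67 68 66 66 68 70 84 109 113 107 103 98 96 94 93 89 87 82 72 67 66 67 66 65 67 71 94 121 128 129 129 128 129
133 133 133 132 132 127 109 81 69 65 67 65 66 67 71 92 125 133 129 127 125 125 124 123 123 122 110 83 69 67 66 67 67 67 72 97 123 131 131 131 130 131
132 132 133 132 130 121 94 72 67 67 66 67 67 67 73 95 128 134 134 132 132 132 132 130 132 132 118 86 68 66 66 66 66 67 75 99 125 132 132 133 131 132
134 135 134 133 129 113 85 72 69 69 68 68 68 69 74 92 118 125 124 122 124 126 125 127 128 126 108 79 67 67 67 66 67 67 78 103 126 131 132 131 131 131
135 135 135 134 129 115 101 95 91 90 88 85 83 83 80 84 95 97 97 96 97 100 105 109 110 107 88 73 67 66 67 68 66 67 79 107 125 130 131 131 130 130
135 136 136 135 133 129 127 126 125 125 123 118 114 113 108 106 104 101 99 98 96 
[... 1524 characters left out ...]
2 131 130 130 130 130 130 129 129 129 130 129 129 129
135 135 135 134 134 134 134 135 133 133 133 133 133 133 133 132 133 133 132 132 132 132 132 132 132 131 132 132 132 131 130 131 131 130 130 131 129 131 131 130 130 129]]
214 [129 129 122 109  94  85 101 127 135 135 136 134 133 132 135 135 135 134]
217 [ 69  67  67  65  67  69  90 125 135 136 135 135 134 131 133 134 134 133]
236 [ 67  66  67  69  68  67  67  77 103 129 137 137 134 133 131 131 132 132]
239 [ 68  67  66  67  66  66  68  73  96 128 136 136 136 133 131 129 130 131]
((230.29949951171875, 168.80711364746094), (55.430206298828125, 38.188419342041016), 4.085616588592529) [[204, 157], [203, 185], [256, 189], [255, 152], [211, 149]]
```

```bash
python3 - <<'E'
from scoop import *
f=pickle.load(open("w6.pkl","rb"))
seg(f,(213.2,170),(242.8,172.3),.128)
seg(f,(203,185),(256,189),.065)
E
```

```text
0.128 [ 0.4763 -0.3101  0.128 ] len 0.0297 ang 62.4
0.065 [ 0.5073 -0.3263  0.065 ] len 0.0645 ang 62.5
```

```bash
python3 -m crank '{"travel":[[-0.2,-1,-5],[-0.45,-2.23,-9],[-0.45,-2.23,-13],[-0.45,-2.23,-16],[-0.45,-2.23,-16]],"turn":[[0,0,-4.6],[0,0,-4.6],[0,0,-4.6],[0,0,-4.6],[0,0,-4.6]],"gripper":[0,0,0,0,0]}'
python3 -m crank '{"travel":[[0,0,-2],[0,0,-4],[0,0,-5.8],[0,0,-5.8],[0,0,-5.8]],"turn":[[0,0,0],[0,0,0],[0,0,0],[0,0,0],[0,0,0]],"gripper":[0.2,0.2,0.2,0.2,0.2]}'
```

```text
clock: 16.5
position: [0.4764, -0.3105, 0.1408]
tool_rot: [-3.141, -0.006, 2.661]
force: [-0.2, 0.4, 1.0]
grip_width: 0.0853
finger_force: 0.0
clock: 17.0
position: [0.4784, -0.3122, 0.0875]
tool_rot: [3.142, 0.001, 2.66]
force: [-0.8, -0.6, 0.7]
grip_width: 0.068
finger_force: 0.0
```

```bash
python3 -m crank '{"travel":[[0,0.1,-0.1],[0,0.1,-0.15],[0,0.1,-0.15],[0,0.1,-0.15],[0,0.1,-0.15]],"turn":[[0,0,0],[0,0,0],[0,0,0],[0,0,0],[0,0,0]],"gripper":[0.4,0.55,0.7,0.9,1]}' 40
python3 -m crank '{"travel":[[0,0,0],[0,0,0],[0,0,0],[0,0,1],[0,0,2]],"turn":[[0,0,0],[0,0,0],[0,0,0],[0,0,0],[0,0,0]],"gripper":[1,1,1,1,1]}'
```

```text
clock: 17.5
position: [0.4781, -0.3112, 0.0851]
tool_rot: [3.141, 0.001, 2.66]
force: [-1.1, -0.3, 6.1]
grip_width: 0.0287
finger_force: 39.1
clock: 18.0
position: [0.4777, -0.311, 0.1053]
tool_rot: [-3.141, -0.0, 2.66]
force: [0.4, -0.1, -0.6]
grip_width: 0.0293
finger_force: 39.6
```

```bash
python3 -m crank '{"travel":[[0,0,5],[1,1,10],[3,4,14],[6,8,15.5],[9,12,15.5]],"turn":[[0,0,0],[0,0,5],[0,0,10],[0,0,15],[0,0,20]],"gripper":[1,1,1,1,1]}'
python3 -m crank '{"travel":[[3,4,0],[6,8,0],[6.4,13,0],[6.4,18,0],[6.4,23,0]],"turn":[[0,0,3.1],[0,0,3.1],[0,0,3.1],[0,0,3.1],[0,0,3.1]],"gripper":[1,1,1,1,1]}'
python3 -m crank '{"travel":[[0,5,0],[0,9,-1],[0,13,-2],[0,16,-3.5],[0,16,-4.5]],"turn":[[0,0,0],[0,0,0],[0,0,0],[0,0,0],[0,0,0]],"gripper":[1,1,1,1,1]}'
python3 -m crank '{"travel":[[0,0,0],[0,0,0],[0,0,0],[0,0,0],[0,0,0]],"turn":[[0,0,0],[0,0,0],[0,0,0],[0,0,0],[0,0,0]],"gripper":[1,1,1,1,1]}'
python3 - <<'E'
from workcell import bot
from rod import *
f=bot.grab_frame("wrist");pickle.dump(f,open("w7.pkl","wb"))
rod(f,60,128,225,300)
s=bot.observe();p=s["position"];print(p,s["tool_rot"],s["force"])
print("dy",p[1]-(.2037-.08*(p[0]-.581)))
g=cv2.cvtColor(f["pixels"],cv2.COLOR_RGB2GRAY)
print([np.round(proj(f,p+[-.002,0,o]),1).tolist() for o in(.0278-.0085,.0278+.0085,.0428)])
u=int(proj(f,p+[-.002,0,.0278])[0]);print(u,g[255:310,u],g[280,200:305])
E
```

```text
clock: 18.5
position: [0.5651, -0.196, 0.2633]
tool_rot: [-3.141, 0.005, 3.011]
force: [1.8, -0.9, -1.2]
grip_width: 0.0292
finger_force: 40.1
clock: 19.0
position: [0.6275, 0.0353, 0.26]
tool_rot: [-3.141, 0.0, 3.063]
force: [1.2, 0.2, -0.3]
grip_width: 0.0296
finger_force: 40.0
clock: 19.5
position: [0.6266, 0.1988, 0.2137]
tool_rot: [3.14, -0.001, 3.069]
force: [0.0, 0.1, -1.5]
grip_width: 0.0292
finger_force: 40.1
clock: 20.0
position: [0.628, 0.193, 0.2147]
tool_rot: [3.141, 0.001, 3.062]
force: [0.2, 0.7, -0.8]
grip_width: 0.0291
finger_force: 40.0
(60, np.float64(269.0), np.int64(17)) (124, np.float64(268.0), np.int64(17)) yaw -5.000542109751115 res 0.00020559722066862407 y at x=.581 0.20365364119355342
[0.62793072 0.19319858 0.21451745] [3.14135130e+00 3.74441739e-04 3.06264831e+00] [ 0.23161345 -0.05482707 -0.9757257 ]
dy -0.006746965762933099
[[251.0, 267.3], [251.1, 290.3], [251.2, 300.7]]
251 [ 67  67  67  67  67  65  67  67  66  65  65  67  72  93 126 141 143 144
 144 144 144 144 143 143 143 141 141 141 139 136 140 146 147 158 170 170
 155 119  79  67  66  66  66  65  66  68  75 102 132 145 148 149 147 147
 148] [ 35  69 121 150 160 151 115  71  50  46  44  34  27  35  51  62  65  65
  66  65  66  66  65  65  65  65  64  65  65  65  64  64  65  66  66  74
 102 133 141 142 141 141 142 141 142 141 141 142 141 142 141 141 141 141
 141 141 140 141 142 141 142 141 142 140 128  92  71  67  67  66  66  66
  66  66  65  66  64  66  66  66  66  64  64  64  65  63  61  46  32  30
  35  45  47  54  84 127 155 161 153 123  70  36  30  27  28]
```

```bash
python3 -m crank '{"travel":[[0,0.67,-1.0],[-1,0.75,-1.08],[-2,0.83,-1.08],[-3,0.91,-1.08],[-3,0.91,-1.08]],"turn":[[0,0,0],[0,0,0],[0,0,0],[0,0,0],[0,0,0]],"gripper":[1,1,1,1,1]}'
python3 - <<'E'
from workcell import bot
from rod import *
f=bot.grab_frame("wrist");pickle.dump(f,open("w8.pkl","wb"))
rod(f,110,190,225,285)
s=bot.observe();p=s["position"];print(p,s["tool_rot"],s["force"],"dy",p[1]-(.2037-.08*(p[0]-.581)))
E
```

```text
clock: 20.55
position: [0.5964, 0.203, 0.2037]
tool_rot: [3.141, -0.0, 3.064]
force: [0.2, -0.4, -1.0]
grip_width: 0.029
finger_force: 40.0
(110, np.float64(249.5), np.int64(18)) (186, np.float64(250.0), np.int64(17)) yaw -4.120539388142218 res 0.00010154706481396714 y at x=.581 0.20400930348884655
[0.59724806 0.20297036 0.203821  ] [3.14117655e+00 3.14621949e-04 3.06388528e+00] [ 0.67973005  0.70638576 -0.99613141] dy 0.0005702045641266251
```

```bash
python3 -m crank '{"travel":[[-0.5,0,0],[-1,0.04,0],[-1.3,0.06,0],[-1.3,0.06,0],[-1.3,0.06,0]],"turn":[[0,0,0],[0,0,0],[0,0,0],[0,0,0],[0,0,0]],"gripper":[1,1,1,1,1]}'
python3 -m crank '{"travel":[[-0.3,0.025,-0.15],[-0.6,0.05,-0.4],[-0.9,0.07,-0.65],[-1.2,0.09,-0.85],[-1.6,0.13,-1.0]],"turn":[[0,0,0],[0,0,0],[0,0,0],[0,0,0],[0,0,0]],"gripper":[1,1,1,1,1]}'
python3 -m crank '{"travel":[[-0.6,0.05,-0.03],[-1.2,0.1,-0.06],[-1.8,0.15,-0.09],[-2.3,0.19,-0.12],[-2.3,0.19,-0.12]],"turn":[[0,0,0],[0,0,0],[0,0,0],[0,0,0],[0,0,0]],"gripper":[1,1,1,1,1]}'
python3 - <<'E'
from workcell import bot
from rod import *
s=bot.observe();p=s["position"];print(p,s["force"],"dy",p[1]-(.2037-.08*(p[0]-.581)), "eye under rod",.2315-.0074-.0524*((.582-p[0])-.0095)-p[2]-.028)
E
```

```text
clock: 21.1
position: [0.5849, 0.2032, 0.2034]
tool_rot: [-3.142, 0.0, 3.063]
force: [0.3, 0.0, -0.8]
grip_width: 0.0293
finger_force: 40.0
clock: 21.6
position: [0.5684, 0.2045, 0.1931]
tool_rot: [-3.141, -0.0, 3.063]
force: [0.0, 0.2, -0.4]
grip_width: 0.0291
finger_force: 40.0
clock: 22.1
position: [0.5451, 0.2067, 0.1922]
tool_rot: [3.141, -0.0, 3.064]
force: [-0.4, -0.7, -0.7]
grip_width: 0.0292
finger_force: 40.0
[0.54513159 0.20666251 0.19222085] [-0.36431232 -0.72297105 -0.65872183] dy 9.303369361762792e-05 eye under rod 0.0024450499786186873
```

```bash
python3 -m crank '{"travel":[[-0.3,0.02,-0.01],[-0.6,0.05,-0.03],[-0.9,0.07,-0.05],[-1.2,0.1,-0.06],[-1.4,0.11,-0.07]],"turn":[[0,0,0],[0,0,0],[0,0,0],[0,0,0],[0,0,0]],"gripper":[1,1,1,1,1]}'
python3 -m crank '{"travel":[[-0.3,0.02,-0.01],[-0.6,0.05,-0.03],[-0.9,0.07,-0.05],[-1.2,0.1,-0.06],[-1.3,0.11,-0.07]],"turn":[[0,0,0],[0,0,0],[0,0,0],[0,0,0],[0,0,0]],"gripper":[1,1,1,1,1]}'
```

```text
clock: 22.6
position: [0.5315, 0.2076, 0.1914]
tool_rot: [3.142, -0.0, 3.063]
force: [0.5, 0.7, -1.0]
grip_width: 0.0295
finger_force: 40.1
clock: 23.1
position: [0.5184, 0.2087, 0.1907]
tool_rot: [-3.142, -0.0, 3.063]
force: [-0.6, -0.3, -0.0]
grip_width: 0.0293
finger_force: 40.1
```

```bash
python3 -m crank '{"travel":[[-0.05,0,0],[-0.1,0.01,-0.05],[-0.15,0.01,-0.1],[-0.2,0.01,-0.15],[-0.2,0.01,-0.15]],"turn":[[0,0,0],[0,0,0],[0,0,0],[0,0,0],[0,0,0]],"gripper":[1,1,1,1,1]}'
```

```text
clock: 23.6
position: [0.5167, 0.2087, 0.1891]
tool_rot: [-3.141, -0.0, 3.063]
force: [0.2, -1.6, -0.5]
grip_width: 0.0292
finger_force: 40.1
```

```bash
python3 -m crank '{"travel":[[-0.05,0,0],[-0.1,0.01,0],[-0.15,0.01,0],[-0.2,0.02,0],[-0.2,0.02,0]],"turn":[[0,0,0],[0,0,0],[0,0,0],[0,0,0],[0,0,0]],"gripper":[1,1,1,1,1]}'
python3 -m crank '{"travel":[[-0.05,0,0],[-0.1,0.01,0],[-0.15,0.01,0],[-0.15,0.01,0],[-0.15,0.01,0]],"turn":[[0,0,0],[0,0,0],[0,0,0],[0,0,0],[0,0,0]],"gripper":[1,1,1,1,1]}'
```

```text
clock: 24.1
position: [0.5147, 0.209, 0.1893]
tool_rot: [3.142, -0.0, 3.063]
force: [-0.5, -0.0, -1.4]
grip_width: 0.0292
finger_force: 40.1
clock: 24.6
position: [0.5133, 0.2091, 0.1892]
tool_rot: [-3.142, 0.0, 3.063]
force: [0.5, -0.3, -1.1]
grip_width: 0.0291
finger_force: 40.1
```

```bash
python3 -m crank '{"travel":[[-0.03,0,0],[-0.06,0,0],[-0.06,0,0],[-0.06,0,0],[-0.06,0,0]],"turn":[[0,0,0],[0,0,0],[0,0,0],[0,0,0],[0,0,0]],"gripper":[1,1,1,1,1]}'
```

```text
clock: 25.1
position: [0.5127, 0.209, 0.1892]
tool_rot: [-3.142, 0.0, 3.063]
force: [0.9, -0.1, -2.1]
grip_width: 0.0292
finger_force: 40.1
```

```bash
python3 -m crank '{"travel":[[-0.03,0,0],[-0.07,0,0],[-0.07,0,0],[-0.07,0,0],[-0.07,0,0]],"turn":[[0,0,0],[0,0,0],[0,0,0],[0,0,0],[0,0,0]],"gripper":[1,1,1,1,1]}'
```

```text
clock: 25.6
position: [0.512, 0.2091, 0.1892]
tool_rot: [3.142, 0.0, 3.063]
force: [-0.3, 0.0, -1.8]
grip_width: 0.029
finger_force: 40.1
```

```bash
python3 -m crank '{"travel":[[-0.03,0,0],[-0.05,0,0],[-0.05,0,0],[-0.05,0,0],[-0.05,0,0]],"turn":[[0,0,0],[0,0,0],[0,0,0],[0,0,0],[0,0,0]],"gripper":[1,1,1,1,1]}'
```

```text
clock: 26.1
position: [0.5116, 0.2091, 0.1893]
tool_rot: [3.142, 0.0, 3.063]
force: [0.7, -0.7, -1.5]
grip_width: 0.0295
finger_force: 40.0
```

```bash
python3 -m crank '{"travel":[[-0.03,0,0],[-0.06,0.01,0],[-0.06,0.01,0],[-0.06,0.01,0],[-0.06,0.01,0]],"turn":[[0,0,0],[0,0,0],[0,0,0],[0,0,0],[0,0,0]],"gripper":[1,1,1,1,1]}'
```

```text
clock: 26.6
position: [0.5115, 0.2091, 0.1893]
tool_rot: [3.141, 0.001, 3.063]
force: [6.4, -0.5, -4.5]
grip_width: 0.0291
finger_force: 39.8
```

```bash
python3 -m crank '{"travel":[[-0.03,0,0],[-0.06,0,0],[-0.06,0,0],[-0.06,0,0],[-0.06,0,0]],"turn":[[0,0,0],[0,0,0],[0,0,0],[0,0,0],[0,0,0]],"gripper":[1,1,1,1,1]}'
```

```text
clock: 27.1
position: [0.5115, 0.209, 0.1894]
tool_rot: [3.141, 0.003, 3.063]
force: [10.8, -0.5, -6.3]
grip_width: 0.0293
finger_force: 40.0
```

```bash
python3 -m crank '{"travel":[[0.05,0,0],[0.1,0,-0.05],[0.12,0,-0.08],[0.12,0,-0.08],[0.12,0,-0.08]],"turn":[[0,0,0],[0,0,0],[0,0,0],[0,0,0],[0,0,0]],"gripper":[1,1,1,1,1]}'
python3 -m crank '{"travel":[[0,0,0],[0,0,0],[0,0,0],[0,0,0],[0,0,0]],"turn":[[0,0,0],[0,0,0],[0,0,0],[0,0,0],[0,0,0]],"gripper":[0.62,0.55,0.4,0.3,0.3]}'
python3 -m crank '{"travel":[[0,0,1],[0,0,4],[0,0,8],[0,0,12],[0,0,16]],"turn":[[0,0,0],[0,0,0],[0,0,0],[0,0,0],[0,0,0]],"gripper":[0.3,0.2,0,0,0]}'
python3 -m crank '{"travel":[[1,-5,0],[2,-10,0],[3,-15,0],[4,-20,0],[4.5,-25,0]],"turn":[[0,0,-5],[0,0,-10],[0,0,-15],[0,0,-20],[0,0,-23]],"gripper":[0,0,0,0,0]}'
python3 -m crank '{"travel":[[0,-5,-1],[0,-10,-2],[0,-10,-3],[0,-10,-3.5],[0,-10,-3.5]],"turn":[[0,0,0],[0,0,0],[0,0,0],[0,0,0],[0,0,0]],"gripper":[0,0,0,0,0]}'
python3 - <<'E'
from workcell import bot
from scoop import *
f=bot.grab_frame("wrist");pickle.dump(f,open("w9.pkl","wb"))
S=bot.grab_frame("scene");D=bot.grab_frame("side")
k=4;cv2.imwrite("pics/c9.png",np.hstack([cv2.resize(S["pixels"][165:245,225:295,::-1],None,fx=k,fy=k),cv2.resize(D["pixels"][160:240,230:300,::-1],None,fx=k,fy=k)]))
s=bot.observe();print(s["position"],s["tool_rot"])
dark(f,(.56,-.149,.137))
u,v=proj(f,(.56,-.149,.137)).astype(int);g=cv2.cvtColor(f["pixels"],cv2.COLOR_RGB2GRAY)
print(u-28,v-16);print(g[v-16:v+14,u-28:u+28].tolist().__str__().replace('], [','\n').replace(', ',' '))
E
```

```text
clock: 27.6
position: [0.5116, 0.2091, 0.1884]
tool_rot: [3.142, 0.0, 3.063]
force: [4.2, -0.5, -0.9]
grip_width: 0.0295
finger_force: 40.5
clock: 28.1
position: [0.5114, 0.2092, 0.1884]
tool_rot: [-3.142, -0.0, 3.063]
force: [-0.2, 1.2, 0.2]
grip_width: 0.0599
finger_force: 0.0
clock: 28.6
position: [0.5112, 0.2088, 0.351]
tool_rot: [3.141, 0.0, 3.063]
force: [-0.0, 1.2, 0.1]
grip_width: 0.0854
finger_force: 0.0
clock: 29.1
position: [0.5562, -0.0386, 0.3493]
tool_rot: [3.141, 0.001, 2.659]
force: [0.6, 0.5, 0.4]
grip_width: 0.0858
finger_force: 0.0
clock: 29.6
position: [0.556, -0.1357, 0.3133]
tool_rot: [3.141, -0.001, 2.663]
force: [-0.4, 0.5, 0.1]
grip_width: 0.0849
finger_force: 0.0
[ 0.55640447 -0.13548634  0.31403936] [3.14106135e+00 4.45509584e-04 2.66365199e+00]
pred 240 178
[221 165  35  14 354] [[254, 165], [224, 167], [221, 178], [254, 176]]
212 162
[[66 68 85 116 132 135 135 135 135 134 134 135 134 134 135 135 135 134 134 134 134 134 135 134 135 133 134 134 134 133 133 133 134 133 133 133 133 133 133 132 131 132 132 132 132 132 132 132 132 132 133 133 132 128 128 124
67
[... 5425 characters left out ...]
34 134 134 135 134 134 136
130 130 131 129 130 130 131 131 130 130 131 131 133 131 131 132 132 133 133 133 132 133 132 133 134 133 133 133 133 133 133 133 132 133 133 133 134 133 133 133 133 134 133 134 133 134 134 134 135 134 135 135 134 135 135 135
132 131 131 132 132 132 133 132 132 132 132 132 133 132 132 133 132 132 133 132 133 134 132 133 133 133 134 133 134 132 133 133 133 134 134 133 134 134 134 134 136 134 135 135 135 135 135 135 136 136 136 135 136 135 136 135
133 133 131 132 133 133 133 132 132 131 132 133 133 132 133 132 132 133 133 132 133 133 133 134 133 133 134 135 134 134 135 134 134 135 135 135 135 135 136 135 136 136 135 136 136 134 134 135 133 134 134 135 134 134 134 134]]
```

```bash
python3 - <<'E'
from scoop import *
f=pickle.load(open("w9.pkl","rb"))
seg(f,(220.3,179.2),(255,176.3),.137)
E
```

```text
0.137 [ 0.5582 -0.1513  0.137 ] len 0.0351 ang 67.4
```

View pics/c9.png

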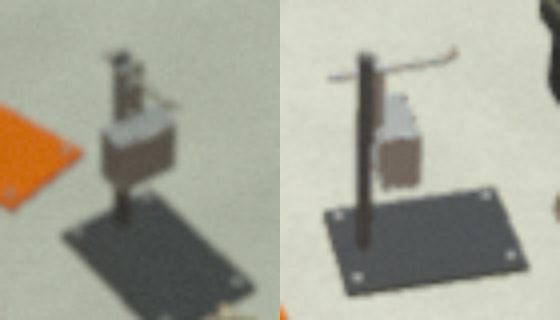

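The views show the middle scoop nested over the small one, upright and square. Now the large scoop: its handle measured at (0.558,-0.151), width 35 mm (should be 36).

```bash
python3 -m crank '{"travel":[[0.2,-1,-5],[0.36,-1.66,-9],[0.36,-1.66,-13],[0.36,-1.66,-16],[0.36,-1.66,-16]],"turn":[[0,0,4.8],[0,0,4.8],[0,0,4.8],[0,0,4.8],[0,0,4.8]],"gripper":[0,0,0,0,0]}'
python3 -m crank '{"travel":[[0,0,-2],[0,0,-4],[0,0,-5.9],[0,0,-5.9],[0,0,-5.9]],"turn":[[0,0,0],[0,0,0],[0,0,0],[0,0,0],[0,0,0]],"gripper":[0.1,0.1,0.1,0.1,0.1]}'
```

```text
clock: 30.25
position: [0.5583, -0.152, 0.1507]
tool_rot: [-3.14, -0.005, 2.747]
force: [0.2, 0.1, 0.1]
grip_width: 0.0851
finger_force: 0.0
clock: 30.75
position: [0.5605, -0.1532, 0.0962]
tool_rot: [3.141, 0.001, 2.746]
force: [-0.7, -1.1, -0.1]
grip_width: 0.0769
finger_force: 0.0
```

```bash
python3 -m crank '{"travel":[[0,0.1,-0.1],[0,0.1,-0.15],[0,0.1,-0.15],[0,0.1,-0.15],[0,0.1,-0.15]],"turn":[[0,0,0],[0,0,0],[0,0,0],[0,0,0],[0,0,0]],"gripper":[0.3,0.45,0.6,0.8,1]}' 40
python3 -m crank '{"travel":[[0,0,0],[0,0,0],[0,0,0],[0,0,0],[0,0,0]],"turn":[[0,0,0],[0,0,0],[0,0,0],[0,0,0],[0,0,0]],"gripper":[1,1,1,1,1]}'
python3 -m crank '{"travel":[[0,0,2],[0,0,5],[1.5,1,9],[3,5,13],[4.5,9,16]],"turn":[[0,0,0],[0,0,0],[0,0,6],[0,0,12],[0,0,18]],"gripper":[1,1,1,1,1]}'
python3 -m crank '{"travel":[[1,5,0],[2.4,10,0],[2.4,15,0],[2.4,20,0],[2.4,25.5,0]],"turn":[[0,0,0.1],[0,0,0.1],[0,0,0.1],[0,0,0.1],[0,0,0.1]],"gripper":[1,1,1,1,1]}'
python3 -m crank '{"travel":[[0,0,-1],[0,0,-2],[0,0,-3],[0,0,-3.5],[0,0,-3.5]],"turn":[[0,0,0],[0,0,0],[0,0,0],[0,0,0],[0,0,0]],"gripper":[1,1,1,1,1]}'
python3 - <<'E'
from workcell import bot
from rod import *
f=bot.grab_frame("wrist");pickle.dump(f,open("w10.pkl","wb"))
rod(f,60,128,225,300)
s=bot.observe();p=s["position"];print(p,s["tool_rot"],s["force"])
print("dy",p[1]-(.2037-.08*(p[0]-.581)))
g=cv2.cvtColor(f["pixels"],cv2.COLOR_RGB2GRAY)
print([np.round(proj(f,p+[-.002,0,o]),1).tolist() for o in(.0278-.0085,.0278+.0085,.0428)])
u=int(proj(f,p+[-.002,0,.0278])[0]);print(u,g[255:310,u],g[278,200:305])
E
```

```text
clock: 31.25
position: [0.56, -0.1522, 0.0938]
tool_rot: [3.141, 0.001, 2.746]
force: [-2.9, 1.4, 8.3]
grip_width: 0.0349
finger_force: 39.1
clock: 31.75
position: [0.56, -0.1522, 0.0938]
tool_rot: [3.141, 0.001, 2.746]
force: [-1.4, 1.2, 9.9]
grip_width: 0.0355
finger_force: 39.1
clock: 32.25
position: [0.6019, -0.0705, 0.2491]
tool_rot: [-3.141, 0.001, 3.062]
force: [1.6, -0.3, -1.9]
grip_width: 0.0353
finger_force: 40.3
clock: 32.75
position: [0.6252, 0.1788, 0.2469]
tool_rot: [-3.142, 0.0, 3.061]
force: [0.4, -0.1, 0.9]
grip_width: 0.0352
finger_force: 40.3
clock: 33.25
position: [0.6255, 0.1756, 0.2109]
tool_rot: [-3.141, -0.001, 3.06]
force: [0.0, -0.2, -2.0]
grip_width: 0.035
finger_force: 40.4Traceback (most recent call last):
  File "<stdin>", line 4, in <module>
  File "rod.py", line 5, in rod
    p=g[r-1:r+2,c0:c1].mean(0); d=np.diff(p); a=d.argmax();b=a+1+d[a+1:].argmin()
                                                                 ~~~~~~~~~~~~~~^^
ValueError: attempt to get argmin of an empty sequence
```

```bash
python3 - <<'E'
from rod import *
f=pickle.load(open("w10.pkl","rb"))
p=np.array([.6255,.1756,.2109])
g=cv2.cvtColor(f["pixels"],cv2.COLOR_RGB2GRAY)
print(g[90,270:345]);rod(f,60,128,285,330)
print("dy",p[1]-(.2037-.08*(p[0]-.581)))
print([np.round(proj(f,p+[-.002,0,o]),1).tolist() for o in(.0282-.0085,.0282+.0085,.0432)])
u=251;print(u,g[255:310,u],g[278,200:305])
E
```

```text
[ 68  66  67  66  67  67  66  67  68  68  68  68  68  68  66  66  68  68
  67  66  66  67  69  69  67  68  68  67  67  67  68  69  68  69  70  79
  98 116 131 140 145 148 147 149 148 149 149 147 148 147 146 140 128 105
  79  68  68  67  66  67  67  66  67  94 148 173 179 180 178 174 170 168
 170 171 173]
(60, np.float64(316.0), np.int64(15)) (124, np.float64(313.0), np.int64(17)) yaw -4.061612603371039 res 0.00016048974633306456 y at x=.581 0.2042751090174437
dy -0.02453999999999998
[[250.5, 268.2], [250.5, 291.2], [250.5, 301.7]]
251 [ 69  68  69  69  68  68  67  68  68  68  67  67  71  83 112 139 147 147
 147 147 146 147 144 142 142 143 144 144 144 143 144 143 145 147 147 146
 142 123  94  71  67  67  67  67  67  68  69  81 114 140 149 150 150 150
 150] [ 48  44  35  27  26  28  37  55  65  67  67  67  67  68  66  66  68  67
  65  66  66  65  66  66  66  65  66  66  66  66  67  69  68  68  67  74
  98 132 141 142 141 141 143 142 141 142 142 141 141 142 142 142 142 142
 142 142 142 142 143 143 143 143 142 141 126  91  70  67  67  67  69  68
  69  68  67  68  67  66  67  66  66  67  68  66  67  66  65  66  65  66
  67  66  66  63  54  33  25  27  30  39  46  50  65 108 149]
```

```bash
python3 -m crank '{"travel":[[0,1.5,-0.4],[0,2.45,-0.76],[-1,2.53,-0.76],[-2,2.61,-0.76],[-2.8,2.68,-0.76]],"turn":[[0,0,0.2],[0,0,0.2],[0,0,0.2],[0,0,0.2],[0,0,0.2]],"gripper":[1,1,1,1,1]}'
python3 -m crank '{"travel":[[0,0,0],[0,0,0],[0,0,0],[0,0,0],[0,0,0]],"turn":[[0,0,0],[0,0,0],[0,0,0],[0,0,0],[0,0,0]],"gripper":[1,1,1,1,1]}'
python3 - <<'E'
from workcell import bot
from rod import *
f=bot.grab_frame("wrist");pickle.dump(f,open("w11.pkl","wb"))
rod(f,120,190,225,285)
s=bot.observe();p=s["position"];print(p,s["tool_rot"],s["force"],"dy",p[1]-(.2037-.08*(p[0]-.581)))
E
```

```text
clock: 33.8
position: [0.5966, 0.2037, 0.2042]
tool_rot: [-3.142, -0.0, 3.065]
force: [1.0, 0.2, -0.6]
grip_width: 0.0355
finger_force: 40.5
clock: 34.3
position: [0.5978, 0.2035, 0.204]
tool_rot: [-3.141, 0.0, 3.065]
force: [0.0, 0.3, -0.3]
grip_width: 0.0352
finger_force: 40.5
(120, np.float64(266.5), np.int64(16)) (188, np.float64(248.0), np.int64(17)) yaw -13.360616212549678 res 0.005612813092497004 y at x=.581 0.1991742762379517
[0.59775316 0.20352002 0.20396018] [-3.14144714e+00  2.41545404e-05  3.06475341e+00] [ 0.63339647 -0.41353264 -0.87658801] dy 0.0011602770829388376
```

```bash
python3 -m crank '{"travel":[[-0.2,-0.1,-0.05],[-0.7,-0.05,-0.06],[-1.2,-0.02,-0.06],[-1.4,0,-0.06],[-1.4,0,-0.06]],"turn":[[0,0,0],[0,0,0],[0,0,0],[0,0,0],[0,0,0]],"gripper":[1,1,1,1,1]}'
python3 -m crank '{"travel":[[-0.3,0.025,-0.15],[-0.6,0.05,-0.4],[-0.9,0.07,-0.65],[-1.2,0.09,-0.85],[-1.6,0.13,-1.0]],"turn":[[0,0,0],[0,0,0],[0,0,0],[0,0,0],[0,0,0]],"gripper":[1,1,1,1,1]}'
python3 -m crank '{"travel":[[-0.4,0.03,-0.02],[-0.8,0.06,-0.04],[-1.1,0.09,-0.06],[-1.1,0.09,-0.06],[-1.1,0.09,-0.06]],"turn":[[0,0,0],[0,0,0],[0,0,0],[0,0,0],[0,0,0]],"gripper":[1,1,1,1,1]}'
python3 - <<'E'
from workcell import bot
s=bot.observe();p=s["position"];print(p,s["force"],"dy",p[1]-(.2037-.08*(p[0]-.581)), "eye under rod",.2315-.0074-.0524*((.582-p[0])-.0095)-p[2]-.0282)
E
```

```text
clock: 34.85
position: [0.5833, 0.2039, 0.2036]
tool_rot: [3.141, 0.0, 3.065]
force: [0.8, -0.3, -1.2]
grip_width: 0.0352
finger_force: 40.5
clock: 35.35
position: [0.5673, 0.2049, 0.1931]
tool_rot: [-3.141, -0.0, 3.065]
force: [1.6, -0.6, -1.5]
grip_width: 0.0352
finger_force: 40.5
clock: 35.85
position: [0.5567, 0.2059, 0.193]
tool_rot: [3.141, 0.0, 3.065]
force: [0.9, -0.2, -1.9]
grip_width: 0.0354
finger_force: 40.5
[0.55668785 0.20591047 0.19296214] [ 0.89091389 -0.17148905 -1.86705929] dy 0.0002654949692873776 eye under rod 0.002109301353611901
```

```bash
python3 -m crank '{"travel":[[-0.3,0.02,-0.01],[-0.6,0.05,-0.04],[-0.9,0.07,-0.06],[-1.2,0.1,-0.08],[-1.5,0.12,-0.1]],"turn":[[0,0,0],[0,0,0],[0,0,0],[0,0,0],[0,0,0]],"gripper":[1,1,1,1,1]}'
python3 -m crank '{"travel":[[-0.3,0.02,-0.01],[-0.6,0.05,-0.03],[-0.9,0.07,-0.05],[-1.2,0.1,-0.06],[-1.4,0.11,-0.07]],"turn":[[0,0,0],[0,0,0],[0,0,0],[0,0,0],[0,0,0]],"gripper":[1,1,1,1,1]}'
python3 -m crank '{"travel":[[-0.1,0.01,0],[-0.2,0.02,0],[-0.3,0.02,-0.1],[-0.5,0.04,-0.15],[-0.6,0.05,-0.15]],"turn":[[0,0,0],[0,0,0],[0,0,0],[0,0,0],[0,0,0]],"gripper":[1,1,1,1,1]}'
```

```text
clock: 36.35
position: [0.5413, 0.2071, 0.1918]
tool_rot: [-3.142, -0.0, 3.065]
force: [0.2, 0.8, -1.7]
grip_width: 0.0351
finger_force: 40.5
clock: 36.85
position: [0.5273, 0.2082, 0.1911]
tool_rot: [3.142, -0.0, 3.065]
force: [-0.5, -0.6, -1.5]
grip_width: 0.0353
finger_force: 40.5
clock: 37.35
position: [0.5214, 0.2086, 0.1895]
tool_rot: [-3.141, -0.0, 3.065]
force: [0.1, -0.6, -1.6]
grip_width: 0.0353
finger_force: 40.5
```

```bash
python3 -m crank '{"travel":[[-0.05,0,0],[-0.1,0.01,0],[-0.1,0.01,0],[-0.1,0.01,0],[-0.1,0.01,0]],"turn":[[0,0,0],[0,0,0],[0,0,0],[0,0,0],[0,0,0]],"gripper":[1,1,1,1,1]}'
```

```text
clock: 37.85
position: [0.5207, 0.2087, 0.1896]
tool_rot: [-3.142, 0.0, 3.065]
force: [0.1, -0.0, -1.0]
grip_width: 0.0352
finger_force: 40.5
```

```bash
python3 -m crank '{"travel":[[-0.05,0,0],[-0.1,0.01,0],[-0.15,0.01,0],[-0.2,0.02,0],[-0.2,0.02,0]],"turn":[[0,0,0],[0,0,0],[0,0,0],[0,0,0],[0,0,0]],"gripper":[1,1,1,1,1]}'
python3 -m crank '{"travel":[[-0.05,0,0],[-0.1,0.01,0],[-0.15,0.01,0],[-0.15,0.01,0],[-0.15,0.01,0]],"turn":[[0,0,0],[0,0,0],[0,0,0],[0,0,0],[0,0,0]],"gripper":[1,1,1,1,1]}'
```

```text
clock: 38.35
position: [0.5185, 0.209, 0.1897]
tool_rot: [3.142, 0.0, 3.065]
force: [0.2, 0.3, -1.1]
grip_width: 0.0355
finger_force: 40.5
clock: 38.85
position: [0.5171, 0.2091, 0.1896]
tool_rot: [-3.142, -0.0, 3.065]
force: [-0.0, -1.2, -1.4]
grip_width: 0.0352
finger_force: 40.5
```

```bash
python3 -m crank '{"travel":[[-0.03,0,0],[-0.06,0,0],[-0.06,0,0],[-0.06,0,0],[-0.06,0,0]],"turn":[[0,0,0],[0,0,0],[0,0,0],[0,0,0],[0,0,0]],"gripper":[1,1,1,1,1]}'
```

```text
clock: 39.35
position: [0.5165, 0.2091, 0.1896]
tool_rot: [-3.142, 0.0, 3.065]
force: [-0.1, 0.8, -1.6]
grip_width: 0.035
finger_force: 40.5
```

```bash
python3 -m crank '{"travel":[[-0.03,0,0],[-0.06,0.01,0],[-0.06,0.01,0],[-0.06,0.01,0],[-0.06,0.01,0]],"turn":[[0,0,0],[0,0,0],[0,0,0],[0,0,0],[0,0,0]],"gripper":[1,1,1,1,1]}'
```

```text
clock: 39.85
position: [0.5159, 0.2092, 0.1896]
tool_rot: [-3.142, 0.0, 3.065]
force: [0.7, -0.5, -1.4]
grip_width: 0.0352
finger_force: 40.5
```

```bash
python3 -m crank '{"travel":[[-0.03,0,0],[-0.06,0.01,0],[-0.06,0.01,0],[-0.06,0.01,0],[-0.06,0.01,0]],"turn":[[0,0,0],[0,0,0],[0,0,0],[0,0,0],[0,0,0]],"gripper":[1,1,1,1,1]}'
```

```text
clock: 40.35
position: [0.5156, 0.2092, 0.1897]
tool_rot: [3.142, 0.001, 3.065]
force: [5.1, -1.0, -3.4]
grip_width: 0.0352
finger_force: 40.4
```

```bash
python3 -m crank '{"travel":[[-0.03,0,0],[-0.06,0,0],[-0.06,0,0],[-0.06,0,0],[-0.06,0,0]],"turn":[[0,0,0],[0,0,0],[0,0,0],[0,0,0],[0,0,0]],"gripper":[1,1,1,1,1]}'
```

```text
clock: 40.85
position: [0.5156, 0.2092, 0.1898]
tool_rot: [3.141, 0.002, 3.065]
force: [10.3, -1.0, -5.2]
grip_width: 0.0355
finger_force: 40.5
```

Contact at x = 0.5156, just as predicted (0.5155), with a 5–10 N push. Ease off, release and rise.

```bash
python3 -m crank '{"travel":[[0.05,0,0],[0.1,0,-0.05],[0.12,0,-0.08],[0.12,0,-0.08],[0.12,0,-0.08]],"turn":[[0,0,0],[0,0,0],[0,0,0],[0,0,0],[0,0,0]],"gripper":[1,1,1,1,1]}'
python3 -m crank '{"travel":[[0,0,0],[0,0,0],[0,0,0],[0,0,0],[0,0,0]],"turn":[[0,0,0],[0,0,0],[0,0,0],[0,0,0],[0,0,0]],"gripper":[0.55,0.48,0.35,0.25,0.25]}'
python3 -m crank '{"travel":[[0,0,1],[0,0,4],[0,0,8],[0,0,12],[0,0,16]],"turn":[[0,0,0],[0,0,0],[0,0,0],[0,0,0],[0,0,0]],"gripper":[0.25,0.2,0,0,0]}'
python3 -m crank '{"travel":[[0,0,0],[0,0,0],[0,0,0],[0,0,0],[0,0,0]],"turn":[[0,0,0],[0,0,0],[0,0,0],[0,0,0],[0,0,0]],"gripper":[0,0,0,0,0]}'
python3 - <<'E'
from workcell import bot
from scoop import *
F=[bot.grab_frame(n) for n in("scene","side")];pickle.dump(F,open("fin.pkl","wb"))
o=[pickle.load(open(n+"0.pkl","rb")) for n in("scene","side")]
# hung large cup: expected closed-face top corners; compare with grey/change mask bounding box
u=np.array([.9968,-.08,0]);w=np.array([.08,.9968,0]);eye=np.array([.514,.2083,.2165])
for f,a in zip(F,o):
    d=(cv2.absdiff(f["pixels"],a["pixels"]).max(2)>30).astype(np.uint8);d=cv2.morphologyEx(d,cv2.MORPH_OPEN,np.ones((3,3)))
    e=[proj(f,eye+u*x+w*y+np.array([0,0,z])) for x in(0,.046) for y in(-.04,.04) for z in(-.118,-.042)];e=np.array(e)
    c0,c1=e.min(0)-12,e.max(0)+12;s=d[int(c0[1]):int(c1[1]),int(c0[0]):int(c1[0])];r=np.argwhere(s)
    n,l,st,_=cv2.connectedComponentsWithStats(s);b=st[1+st[1:,4].argmax()];print("expected cup box",np.round([*e.min(0),*e.max(0)]),"seen",b[0]+int(c0[0]),b[1]+int(c0[1]),b[0]+b[2]+int(c0[0]),b[1]+b[3]+int(c0[1]))
E
```

```text
clock: 41.35
position: [0.5157, 0.2093, 0.1887]
tool_rot: [-3.141, -0.0, 3.065]
force: [1.3, 0.1, -2.0]
grip_width: 0.0354
finger_force: 41.0
clock: 41.85
position: [0.5159, 0.2093, 0.1889]
tool_rot: [-3.142, -0.0, 3.065]
force: [-0.6, -0.5, -0.8]
grip_width: 0.064
finger_force: 0.0
clock: 42.35
position: [0.5157, 0.2089, 0.3514]
tool_rot: [3.141, 0.001, 3.065]
force: [0.7, 1.0, -0.1]
grip_width: 0.0853
finger_force: 0.0
clock: 42.85
position: [0.5157, 0.2092, 0.3482]
tool_rot: [-3.141, -0.001, 3.065]
force: [-0.6, -0.7, 0.5]
grip_width: 0.0856
finger_force: 0.0
expected cup box [249. 189. 273. 218.] seen 249 194 273 214
expected cup box [252. 179. 270. 210.] seen 253 178 270 210
```

The large cup appears where it should hang in both views (side view within a pixel; scene columns match, rows are clipped by the dark foot behind).

```bash
python3 -c "
from workcell import bot
print(bot.job_done())"
```

```text
the job is handed in; nothing more can be done
None
```

The three scoops hang nested on the dark steel hook, small, then middle, then large. Each was pressed home with a peak push of 10–12 N, and the job was handed in at about 43 s without the verdict being shown.

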